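# Take the stacked drip-coffee set apart and lay it out for brewing

### The arm

A 6-joint arm with a two-finger parallel gripper is mounted at the origin on a cart in front of the work surface, level with it; the furniture and walls round the work are solid. World frame = base frame: x ahead of the robot, y to its left, z up, the work surface at z = 0. Lengths are in mm, angles in rad, forces in N, time in s.
With the tool pointing down it reaches from about 300 to 775 mm from the base axis. Payload 14.6 kg.
Tool frame: the origin (TCP) lies midway between the tips of the shut fingers; the grasp point (between the pads) lies 19 mm behind it; z points along the fingers, y is the line along which they close (so a half turn about z gives the same grasp; the last joint's range is limited). The gripper opens to 94 mm and grips with 3 to 60 N. Pads are 16 mm wide; open, the fingers measure 119 mm over their backs; the gripper's body (75 mm by 177 mm) begins 78 mm behind the grasp point.
Start: joints at [-1.416, 0.3, 1.521, -0, 1.321, -0.067], TCP at [120.986, -536.518, 205.446] pointing down, gripper open.
Joint ranges: [-3.03, 3.03], [-0.79, 2.21], [0.23, 2.52], [-1.04, 4.18], [0, 3.07], [-2.55, 2.55]. Speed limits (rad/s): [2.22, 2.22, 2.57, 3.14, 3.14, 3.14].

### API

Orientations are given as [roll, pitch, yaw] about the fixed x, y, z axes, in that order (R = Rz(yaw) Ry(pitch) Rx(roll)).
In Python, from cell import * gives the robot as it stands. The module is installed in compiled form; this text tells all that it offers.
- The arm moves only by the tool servo_tool, never from a script. Its argument "motion" is a list of rows, each an object of numbers: "wx", "wy", "wz": the turn, a rotation vector about the tool's x, y, z in units of 2 rad (1.0 is 2 rad); "dx", "dy", "dz": the shift along the tool's x, y, z in units of 10 cm (1.0 is 10 cm); "fingers": the closure, from -1 (fully open) to 1 (shut). In form: [{"wx": .., "wy": .., "wz": .., "dx": .., "dy": .., "dz": .., "fingers": ..}, ...]. A call has 1 to 10 rows; each row is the pose to reach, as a shift and turn from the pose commanded when the call began, along the tool's axes at that moment; what a row does not reach only later rows make up. A row lasts 1/10 s, in which the tool goes at most 50 mm and 8.59 degrees, less where a joint would pass 70% of its speed; a pose out of reach is approached as far as the arm can. A call with a number of a shift or a turn outside -1 to 1 is refused whole. A call with a gripper value outside its range is refused whole. The fingers move at their own pace and stop on an object; "newtons" is the grip in N (left out, the last holds). Time passes only in rows, so rows that repeat a pose let the fingers close. It gives the time, the measured TCP pose, the force, the opening and the grip force at its end, in the units of the state.
- read_state(): the state, without advancing time (a new reading comes with each control period).
- camera(name): name is "side" or "top" or "wrist"; returns a dict with "image" (400x640x3 uint8, red, green, blue), "fx", "fy", "cx", "cy" (pixels), "R" (3x3) and "t" (3): a world point X has camera coordinates R X + t. Camera axes: x right, y down, z forward; pixel columns grow to the right and rows downward; lengths in mm; the calibration is good to about 2 mm. A picture is of the moment at which its call begins. There is no depth.
- sign_off(): hands the job in; it is judged then, once.
Trained networks look in a picture, given as the dict that the camera call returned (one of the last four; its "shot" number tells which), for a name from the list of things; names that differ only in an ending like _2 or _b are one class to them, and where a whole thing is asked for, a point or a joint stands for the part that bears it (a point fixed in the world has none). Each returns a list of dicts, best first, with "conf" (0 to 1); they miss things now and then, are a little off and sometimes report something else, mostly with a low value. They report only what shows in the picture. A call takes as long as a camera call. They do not tell look-alikes from the thing itself.
- spot_in(query, picture): "location" ([column, row] in pixels, amid what is visible of it).
- trace(query, picture): "pixels" (400x640 bool, what is visible of it) and "location" ([column, row] in pixels, amid what is visible of it).
The state is a dict: "clock": time; "joints": joint angles; "qd": joint speeds; "effort": joint torques, N m; "eef_pos": TCP position; "eef_rot": TCP orientation; "wrist_force": force on the tool from outside, world axes, zero at the start; "moment": the same for the moment, N m; "finger_gap": finger opening in mm; "finger_force": force on a finger pad.
Only numpy, scipy, OpenCV 4.12 (cv2) and the standard library are available. Lean on these libraries where they do the work, as an engineer would, in place of code of your own. Each camera call takes 0.05 s, during which the arm holds its last target. There are 200 camera calls.

### The job

The drip-coffee set is stored stacked on its cup; lay it out ready for brewing. Working from the top down, one part at a time, put the lid in the middle of the cork mat, stand the filter pot in the middle of the kitchen scale's steel platform (where the coffee will be weighed into it), lay the drip plate flat in the middle of the blue dish, and last stand the cup upright in the well of its green saucer. Set every part down rather than drop it, never tip the cup, and leave the coffee jar and the red pouch where they stand.

Things in the scene. Friction and masses are not known exactly. Their poses are not given: they have to be found in the camera images.
- pot_lid: Lid, top of the stack: aluminium disc 60 mm across with a black knob. Origin: centre of underside, z up. From the origin up: plug 41 mm across, 4 mm deep (sits in the pot's mouth; the lid rests on it when laid flat), disc 4 to 9 mm, knob 15 to 18 mm across from 8 to 28.5 mm: take it by the knob. About 50 g. Stacked, its origin is 54 mm above the filter pot's.
- filter_pot: Filter pot, second: open aluminium cylinder 55 mm across (rim 58), 58 mm tall; two black wire ears along its own +x and -x, to 47 mm from the axis, 26 to 48 mm up. Origin: centre of underside, z up. Take its sides across its own y axis, above the plate's collar, which rings its lowest 15 mm. About 110 g. Stacked, its origin is 7 mm above the drip plate's. Yaw is free.
- drip_plate: Drip plate, third: steel, 88 mm across. Origin: centre of underside, z up. From the origin up: spigot 51 mm across, 4 mm deep (sits in the cup's mouth, 57 mm wide; rests on it when laid flat), plate 4 to 7.5 mm, upright collar 66 mm across (inside 61.6) from 7 to 22 mm: with the pot off, grip the collar's outside, any direction. About 70 g. Stacked, its origin is 71 mm above the cup's.
- cup: Dark green cup, bottom of the stack: round, 64 mm across, 75 mm tall, foot 50 mm across, open top, handle along its own +x to 67 mm from the axis. Origin: centre of underside, z up; starts standing on the worktop (z = 0). Take its sides across its own y axis, clear of the handle. About 180 g. Yaw is free.
- cork_mat: Round cork mat, 100 mm across and 8 mm thick, lying flat, fixed. Origin: centre of its underside (the lid's origin ends 8 mm above it). Place of the lid.
- scale: Place of the filter pot: flat black kitchen scale, 145 x 112 mm, fixed, with a square steel platform (98 x 100 mm), top 20 mm above the worktop, that does not give way, and a green display at its own -x end. Origin: under the platform's middle, at worktop height; the body reaches from -89 to +56 mm along its x.
- blue_dish: Shallow round blue dish, 128 mm across its rim and 14 mm high, with a flat floor about 100 mm across, 5 mm above the worktop; fixed. Origin: centre of its underside. Place of the drip plate.
- saucer: Dark green saucer, 132 mm across its rim and 16 mm high, with a flat round well about 68 mm across in its middle, edged by a pale line, whose floor is 5 mm above the worktop; fixed. Origin: centre of its underside. Place of the cup.
- coffee_jar: Bystander: square glass coffee jar with a gold lid, 80 x 80 x 179 mm, standing loose behind the work. Origin: centre of its underside. Leave it alone.
- creamer_pouch: Bystander: red stand-up pouch, 48 x 102 x 222 mm, standing loose behind the work. Origin: centre of its underside. Leave it alone.
Mind the look-alikes: they are no part of the job. Of the things shaped like the cork_mat, the cork one is meant.

How it is judged (in metres and radians):
On the way, in this order (a step that is already met when the one before it is completed fails the run):
1. The lid lies in the middle of the cork mat, let go (horizontal distance between pot_lid and cork_mat below 0.015 m and z of pot_lid in the frame of cork_mat between 0.004 and 0.012 m and angle between pot_lid's own z axis and vertical below 0.09 rad and contact force between the fingers and pot_lid below 0.1 N and linear speed of pot_lid below 0.03 m/s), for 0.2 s.
2. The filter pot stands upright in the middle of the scale's platform, let go (horizontal distance between filter_pot and scale below 0.012 m and z of filter_pot in the frame of scale between 0.016 and 0.024 m and angle between filter_pot's own z axis and vertical below 0.09 rad and contact force between the fingers and filter_pot below 0.1 N and linear speed of filter_pot below 0.03 m/s), for 0.2 s.
3. The drip plate lies flat in the middle of the blue dish, let go (horizontal distance between drip_plate and blue_dish below 0.015 m and z of drip_plate in the frame of blue_dish between 0.001 and 0.009 m and angle between drip_plate's own z axis and vertical below 0.09 rad and contact force between the fingers and drip_plate below 0.1 N and linear speed of drip_plate below 0.03 m/s), for 0.2 s.
4. The cup stands upright in the well of its saucer, let go (horizontal distance between cup and saucer below 0.01 m and z of cup in the frame of saucer between 0.001 and 0.009 m and angle between cup's own z axis and vertical below 0.09 rad and contact force between the fingers and cup below 0.1 N and linear speed of cup below 0.03 m/s), for 0.2 s.
At the end, for the whole second after the job is handed in: All let go and at rest, each upright (within 5 degrees) and resting on its place: lid centred on the cork mat within 15 mm, filter pot centred on the scale's platform within 12 mm, drip plate centred in the blue dish within 15 mm, cup centred in the saucer within 10 mm; placed in that order (all of step 1 and all of step 2 and all of step 3 and all of step 4); the robot touches nothing.
It fails at once if The coffee jar or the red pouch is shifted by more than 15 mm or tipped (distance of any of coffee_jar, creamer_pouch from where it was at the start of the episode above 0.015 m or angle between any of coffee_jar, creamer_pouch's own z axis and vertical above 0.2 rad).
It fails at once if The cup is tipped by more than 20 degrees (angle between cup's own z axis and vertical above 0.35 rad).
It fails at once if A part is dropped (it falls free of the fingers at more than 0.5 m/s) ((linear speed of pot_lid above 0.5 m/s and contact force between the fingers and pot_lid below 0.05 N) or (linear speed of filter_pot above 0.5 m/s and contact force between the fingers and filter_pot below 0.05 N) or (linear speed of drip_plate above 0.5 m/s and contact force between the fingers and drip_plate below 0.05 N) or (linear speed of cup above 0.5 m/s and contact force between the fingers and cup below 0.05 N)).
It also fails if it takes over 112 s, if anything falls off the work surface, if the arm or the gripper's body presses on something with over 40 N, if the wrist force passes 120 N, or if a joint passes its speed limit or range.

## Working session

There is one attempt and no reset: what is moved stays moved. The work goes in short steps, Python scripts to look and compute and a tool call to move; the robot and the scene stay as the last step left them, time stands still between calls to the robot, and variables do not carry over. Pictures are saved under pics/ and viewed, at most 14 in all, crops included, and the job is handed in when it is done.

Besides the shell and the picture viewer there is one more tool, called after "Request:" as name([rows], argument=value, ...), one row to a line, values as JSON. servo_tool: Moves the arm, as the interface text tells. Its arguments: {"type":"object","properties":{"motion":{"type":"array","items":{"type":"object","properties":{"wx":{"type":"number"},"wy":{"type":"number"},"wz":{"type":"number"},"dx":{"type":"number"},"dy":{"type":"number"},"dz":{"type":"number"},"fingers":{"type":"number"}}}},"newtons":{"type":"number"}},"required":["motion"]}

```bash
mkdir -p pics
cat > h.py <<'E'
from cell import *
import numpy as np, cv2
def save(p,n): cv2.imwrite('pics/'+n,cv2.cvtColor(p['image'],cv2.COLOR_RGB2BGR))
def ray(p,uv,z):
    d=np.array([(uv[0]-p['cx'])/p['fx'],(uv[1]-p['cy'])/p['fy'],1.])
    R=np.array(p['R']);c=-R.T@np.array(p['t']);d=R.T@d
    return c+d*(z-c[2])/d[2]
def proj(p,X):
    x=np.array(p['R'])@np.array(X)+np.array(p['t'])
    return [p['fx']*x[0]/x[2]+p['cx'],p['fy']*x[1]/x[2]+p['cy']]
E
python3 - <<'E'
from h import *
s=read_state();print(s['clock'],s['eef_pos'],s['eef_rot'])
Z=dict(pot_lid=160,filter_pot=110,drip_plate=80,cup=40,cork_mat=8,scale=20,blue_dish=5,saucer=5,coffee_jar=90,creamer_pouch=110)
for c in ['top','side']:
    p=camera(c);save(p,c+'0.png')
    R=np.array(p['R']);print(c,'cam',(-R.T@np.array(p['t'])).round())
    for k,z in Z.items():
        print(k,[(round(d['conf'],2),np.round(d['location']).tolist(),ray(p,d['location'],z).round().tolist()) for d in spot_in(k,p)[:4]])
E
```

```text
0.0 [ 120.93803503 -536.26946893  204.87513569] [-3.14043184e+00 -7.25143676e-05  2.21783557e-01]
top cam [ 413.  -19. 1508.]
pot_lid [(0.65, [446.0, 217.0], [516.0, -328.0, 160.0])]
filter_pot [(0.52, [244.0, 152.0], [698.0, 220.0, 110.0])]
drip_plate [(0.51, [433.0, 225.0], [499.0, -309.0, 80.0])]
cup [(0.71, [432.0, 225.0], [501.0, -314.0, 40.0])]
cork_mat [(0.91, [438.0, 265.0], [387.0, -336.0, 8.0]), (0.86, [323.0, 167.0], [672.0, 2.0, 8.0]), (0.8, [372.0, 181.0], [631.0, -145.0, 8.0]), (0.45, [200.0, 218.0], [520.0, 360.0, 8.0])]
scale [(0.69, [374.0, 241.0], [454.0, -149.0, 20.0])]
blue_dish [(0.83, [272.0, 246.0], [439.0, 147.0, 5.0])]
saucer [(0.94, [201.0, 216.0], [525.0, 358.0, 5.0]), (0.27, [395.0, 143.0], [749.0, -213.0, 5.0])]
coffee_jar [(0.96, [243.0, 156.0], [689.0, 225.0, 90.0])]
creamer_pouch [(0.87, [393.0, 140.0], [733.0, -195.0, 110.0])]
side cam [ 26. 910. 558.]
pot_lid [(0.62, [382.0, 166.0], [495.0, -274.0, 160.0])]
filter_pot [(0.82, [381.0, 173.0], [528.0, -350.0, 110.0])]
drip_plate [(0.75, [382.0, 188.0], [503.0, -301.0, 80.0])]
cup [(0.89, [380.0, 200.0], [506.0, -294.0, 40.0])]
cork_mat [(0.78, [419.0, 213.0], [387.0, -324.0, 8.0]), (0.58, [322.0, 222.0], [620.0, -122.0, 8.0]), (0.56, [283.0, 237.0], [666.0, 15.0, 8.0]), (0.33, [245.0, 317.0], [530.0, 352.0, 8.0])]
scale [(0.73, [378.0, 230.0], [441.0, -130.0, 20.0])]
blue_dish [(0.73, [329.0, 280.0], [450.0, 143.0, 5.0])]
saucer [(0.86, [250.0, 319.0], [521.0, 350.0, 5.0])]
coffee_jar [(0.7, [220.0, 242.0], [686.0, 241.0, 90.0])]
creamer_pouch [(0.66, [300.0, 180.0], [722.0, -168.0, 110.0])]
```

Run:
```python
import cv2
a=cv2.imread('pics/top0.png')[110:310,170:490]; cv2.imwrite('pics/top0c.png',cv2.resize(a,None,fx=2.5,fy=2.5,interpolation=cv2.INTER_CUBIC))
a=cv2.imread('pics/side0.png')[130:330,200:480]; cv2.imwrite('pics/side0c.png',cv2.resize(a,None,fx=2.8,fy=2.8,interpolation=cv2.INTER_CUBIC))
```

```text
(no output)
```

View pics/top0c.png

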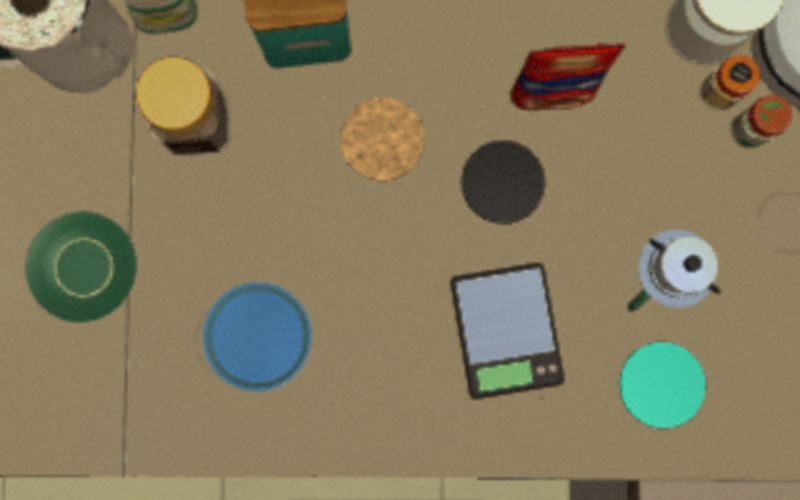

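View pics/side0c.png

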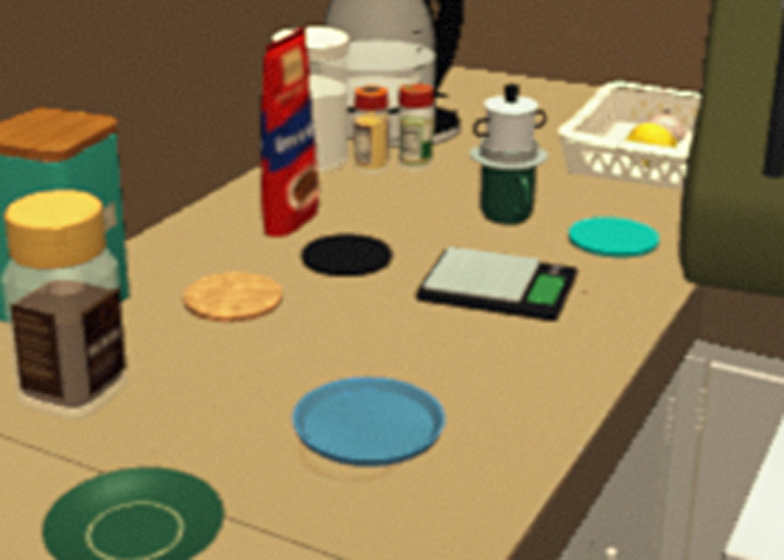

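The pictures show the stack at top (≈440,217), with three disc look-alikes: cyan (438,265), black (372,181) and cork (323,167). Only the third is cork-textured, so I choose it. The saucer is at (201,216), the dish at (272,246) and the scale at (374,241), with its display towards the robot.

Run:
```python
from h import *
def cen(m):
    c=max(cv2.findContours(m.astype(np.uint8),cv2.RETR_EXTERNAL,cv2.CHAIN_APPROX_NONE)[0],key=cv2.contourArea)
    return c
for cam in ['top','side']:
    p=camera(cam)
    for k,z in dict(cork_mat=8,blue_dish=14,saucer=16).items():
        for d in trace(k,p)[:3]:
            c=cen(d['pixels']); W=np.array([ray(p,q[0],z)[:2] for q in c],np.float32)
            (x,y),(a,b),_=cv2.fitEllipse(W)
            print(cam,k,round(d['conf'],2),'c',round(x,1),round(y,1),'diam',round(a),round(b),'loc',np.round(d['location']))
    for d in trace('scale',p)[:1]:
        c=cen(d['pixels']); W=np.array([ray(p,q[0],18)[:2] for q in c],np.float32)
        r=cv2.minAreaRect(W);print(cam,'scale',r)
    im=p['image'].astype(int)
    # steel platform by colour within scale mask
    m=d['pixels']&(im.min(2)>110); W=np.array([ray(p,q[0],20)[:2] for q in cen(m)],np.float32); print('platform',cv2.minAreaRect(W))
    for k,z in dict(pot_lid=140,filter_pot=115,drip_plate=77,cup=40).items():
        for d in trace(k,p)[:1]:
            ys,xs=np.nonzero(d['pixels']);print(cam,k,round(d['conf'],2),xs.min(),xs.max(),ys.min(),ys.max(),d['pixels'].sum())
            if cam=='top' and k in('pot_lid','drip_plate'):
                W=np.array([ray(p,q[0],z)[:2] for q in cen(d['pixels'])],np.float32);print('  circ',cv2.minEnclosingCircle(W), cv2.fitEllipse(W))
print(proj(camera('top'),[505,-315,140]))
q=camera('wrist');R=np.array(q['R']);print('wrist',(-R.T@np.array(q['t'])).round(),R.round(2).tolist(),q['fx'])
```

```text
top cork_mat 0.8 c 680.1 1.9 diam 95 96 loc [321. 162.]
top cork_mat 0.7 c 520.7 -324.3 diam 12 35 loc [432. 218.]
top cork_mat 0.68 c 628.8 -141.8 diam 95 97 loc [372. 182.]
top blue_dish 0.84 c 444.2 146.5 diam 124 125 loc [271. 246.]
top saucer 0.79 c 525.4 353.2 diam 126 127 loc [202. 216.]
top scale ((453.2276611328125, -143.83578491210938), (145.80409240722656, 112.14775848388672), 9.254143714904785)
platform ((469.2331848144531, -142.06346130371094), (95.95281982421875, 98.66643524169922), 9.65102767944336)
top pot_lid 0.92 435 456 205 225 358
  circ ((521.4179077148438, -329.6224670410156), 28.471908569335938) ((521.4732055664062, -329.5516357421875), (54.504878997802734, 55.18755340576172), 38.39441680908203)
top drip_plate 0.69 425 452 201 232 364
  circ ((520.3719482421875, -329.6954040527344), 45.880615234375) ((520.9887084960938, -330.0035095214844), (80.97085571289062, 83.58596801757812), 25.714780807495117)
top cup 0.58 421 429 226 233 43
side cork_mat 0.85 c 385.5 -316.8 diam 94 105 loc [419. 214.]
side cork_mat 0.72 c 619.3 -132.4 diam 92 113 loc [324. 224.]
side cork_mat 0.59 c 672.5 7.3 diam 99 113 loc [286. 237.]
side blue_dish 0.64 c 439.7 150.4 diam 122 133 loc [331. 280.]
side saucer 0.86 c 522.7 352.8 diam 128 130 loc [246. 316.]
side saucer 0.4 c 533.0 -369.3 diam 74 206 loc [379. 201.]
side scale ((443.8394775390625, -130.6627960205078), (144.99327087402344, 135.41012573242188), 10.274760246276855)
platform ((465.7811584472656, -139.30419921875), (98.79393005371094, 102.31165313720703), 9.841240882873535)
side filter_pot 0.66 369 391 170 183 249
side drip_plate 0.72 370 395 182 189 154
side cup 0.8 373 390 190 209 326
[np.float64(440.0836671312487), np.float64(221.16884248098606)]
wrist [ 195. -521.  385.] [[0.22, -0.98, -0.0], [-0.94, -0.21, 0.26], [-0.25, -0.06, -0.97]] 356.8099930179283
```

Run:
```python
import cv2
a=cv2.imread('pics/top0.png')[190:250,410:470]; cv2.imwrite('pics/st.png',cv2.resize(a,None,fx=9,fy=9,interpolation=cv2.INTER_CUBIC))
```

```text
(no output)
```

View pics/st.png

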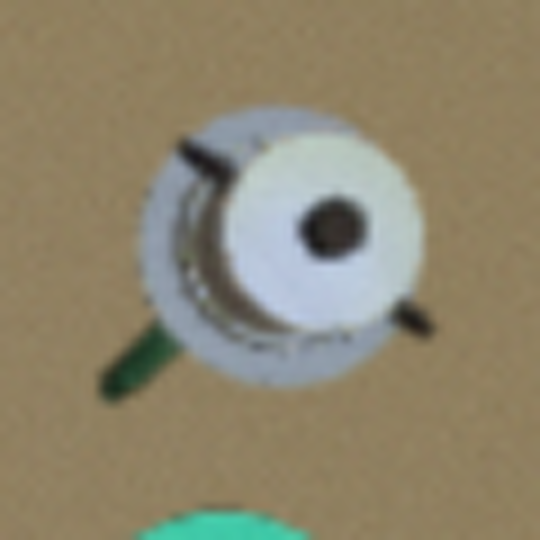

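The stack has its lid knob at crop (333,228), the pot ears along (190,150)–(430,325), and the cup handle pointing to (110,390). I'll move near it for a close look.

Request:
servo_tool([
  {"dx": 0.5, "wz": 0.06},
  {"dx": 1.0, "wz": 0.11},
  {"dx": 1.0, "wz": 0.111},
  {"dx": 1.0, "wz": 0.111},
], newtons=20)

```text
schema error: expected keys wx, wy, wz, dx, dy, dz, fingers
```

Request:
servo_tool([
  {"dx": 0.33, "dy": -0.3},
  {"dx": 0.66, "dy": -0.6},
  {"dx": 1.0, "dy": -0.93},
  {"dx": 1.0, "dy": -0.93},
  {"dx": 1.0, "dy": -0.93},
])

```text
schema error: expected keys wx, wy, wz, dx, dy, dz, fingers
```

Request:
servo_tool([
  {"dx": 0.33, "dy": -0.3},
  {"dx": 0.66, "dy": -0.6},
  {"dx": 1.0, "dy": -0.93},
  {"dx": 1.0, "dy": -0.93},
  {"dx": 1.0, "dy": -0.93},
  {"dx": 1.0, "dy": -0.93},
])

```text
schema error: expected keys wx, wy, wz, dx, dy, dz, fingers
```

Run:
```python
from h import *
s=read_state();print(s['clock'],s['eef_pos'],s['eef_rot'],s['finger_gap'])
p=camera('wrist');save(p,'w1.png')
print([proj(p,[521,-330,z]) for z in (160,139,75)])
for k,z in dict(pot_lid=140,drip_plate=77,filter_pot=115,cup=40).items():
    for d in trace(k,p)[:1]:
        c=max(cv2.findContours(d['pixels'].astype(np.uint8),cv2.RETR_EXTERNAL,cv2.CHAIN_APPROX_NONE)[0],key=cv2.contourArea)
        W=np.array([ray(p,q[0],z)[:2] for q in c],np.float32)
        print(k,d['conf'],d['location'],cv2.minEnclosingCircle(W),cv2.fitEllipse(W))
```

```text
2.1 [ 120.98623475 -536.51997547  205.4538075 ] [-3.14159242e+00 -2.14037615e-05  2.21785263e-01] 94.1127726495407
[[np.float64(-7.068930734263347), np.float64(-967.9421499725029)], [np.float64(39.336224759088), np.float64(-816.1606779757822)], [np.float64(124.33502785110332), np.float64(-538.1475280551019)]]
```

View pics/w1.png

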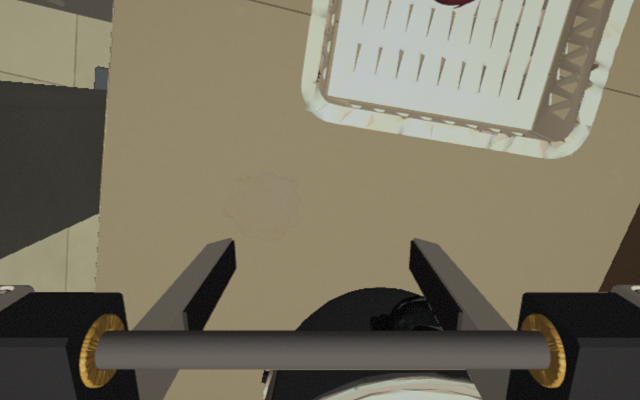

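The wrist picture shows the basket ahead and the open fingers. Every row needs all its keys, so I'll send the moves again with them.

Request:
servo_tool([
  {"wx": 0, "wy": 0, "wz": 0.06, "dx": 0.5, "dy": 0, "dz": 0, "fingers": -1},
  {"wx": 0, "wy": 0, "wz": 0.111, "dx": 1.0, "dy": 0, "dz": 0, "fingers": -1},
  {"wx": 0, "wy": 0, "wz": 0.111, "dx": 1.0, "dy": 0, "dz": 0, "fingers": -1},
  {"wx": 0, "wy": 0, "wz": 0.111, "dx": 1.0, "dy": 0, "dz": 0, "fingers": -1},
], newtons=20)

```text
clock: 2.75
eef_pos: [219.2, -514.3, 205.4]
eef_rot: [-3.142, 0.0, 0.003]
wrist_force: [0.4, -1.2, -0.1]
finger_gap: 93.9
finger_force: 0.0
```

Request:
servo_tool([
  {"wx": 0, "wy": 0, "wz": 0, "dx": 0.33, "dy": -0.31, "dz": 0, "fingers": -1},
  {"wx": 0, "wy": 0, "wz": 0, "dx": 0.66, "dy": -0.62, "dz": 0, "fingers": -1},
  {"wx": 0, "wy": 0, "wz": 0, "dx": 1.0, "dy": -0.93, "dz": 0, "fingers": -1},
  {"wx": 0, "wy": 0, "wz": 0, "dx": 1.0, "dy": -0.93, "dz": 0, "fingers": -1},
  {"wx": 0, "wy": 0, "wz": 0, "dx": 1.0, "dy": -0.93, "dz": 0, "fingers": -1},
])

```text
clock: 3.25
eef_pos: [318.1, -421.8, 205.6]
eef_rot: [3.141, 0.0, 0.001]
wrist_force: [0.6, -0.6, 0.1]
finger_gap: 94.5
finger_force: 0.0
```

Request:
servo_tool([
  {"wx": 0, "wy": 0, "wz": 0, "dx": 0.33, "dy": -0.31, "dz": 0, "fingers": -1},
  {"wx": 0, "wy": 0, "wz": 0, "dx": 0.66, "dy": -0.62, "dz": 0, "fingers": -1},
  {"wx": 0, "wy": 0, "wz": 0, "dx": 1.0, "dy": -0.93, "dz": 0, "fingers": -1},
  {"wx": 0, "wy": 0, "wz": 0, "dx": 1.0, "dy": -0.93, "dz": 0, "fingers": -1},
  {"wx": 0, "wy": 0, "wz": 0, "dx": 1.0, "dy": -0.93, "dz": 0, "fingers": -1},
])

```text
clock: 3.75
eef_pos: [417.9, -329.5, 205.3]
eef_rot: [3.141, 0.0, 0.0]
wrist_force: [-0.0, 0.3, 0.3]
finger_gap: 93.6
finger_force: 0.0
```

```bash
cat >> h.py <<'E'
def cont(m): return max(cv2.findContours(m.astype(np.uint8),cv2.RETR_EXTERNAL,cv2.CHAIN_APPROX_NONE)[0],key=cv2.contourArea)
def fit(p,k,z,n=1):
    for d in trace(k,p)[:n]:
        W=np.array([ray(p,q[0],z)[:2] for q in cont(d['pixels'])],np.float32)
        if len(W)<6: continue
        e=cv2.fitEllipse(W);c=cv2.minEnclosingCircle(W)
        print(k,round(d['conf'],2),np.round(d['location']),'ell',np.round(e[0],1),np.round(e[1],1),'enc',np.round(c[0],1),round(c[1],1))
def st():
    s=read_state();print(round(s['clock'],2),np.round(s['eef_pos'],1),np.round(s['eef_rot'],3),'gap',round(float(s['finger_gap']),1),'F',np.round(s['wrist_force'],1),'ff',np.round(s['finger_force'],1))
E
python3 - <<'E'
from h import *
st()
p=camera('wrist');save(p,'w2.png')
print([np.round(proj(p,[521,-330,z])) for z in (160,139,75)])
for k,z in dict(pot_lid=141,drip_plate=77).items(): fit(p,k,z)
E
```

```text
3.75 [ 417.9 -329.5  205.3] [3.141 0.    0.   ] gap 93.6 F [-0.   0.3  0.3] ff 0.0
[array([322.,  61.]), array([322.,  65.]), array([322.,  74.])]
pot_lid 0.58 [324.  63.] ell [ 518.9 -332.1] [57.5 58.2] enc [ 518.9 -332.1] 29.5
drip_plate 0.75 [313. 114.] ell [ 519.3 -330.5] [78.5 82.5] enc [ 515.5 -329.7] 43.5
```

View pics/w2.png

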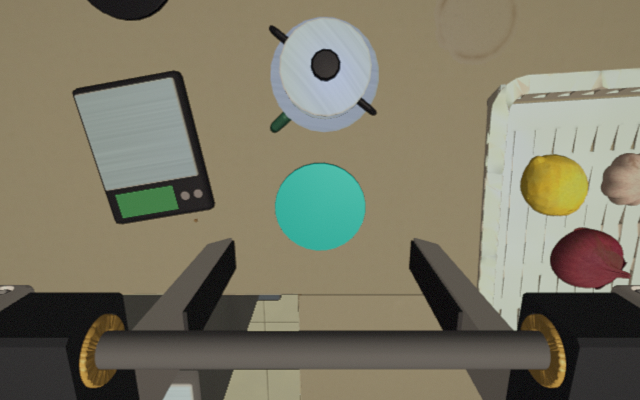

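Close check: the knob is at (325,65), the ears run along (270,30)–(375,112), and the handle is at (278,123). This is the real stack at about (520,-331). I'll lower the tool onto the knob.

Request:
servo_tool([
  {"wx": 0, "wy": 0, "wz": 0, "dx": 0.35, "dy": 0, "dz": 0, "fingers": -1},
  {"wx": 0, "wy": 0, "wz": 0, "dx": 0.7, "dy": 0.01, "dz": 0, "fingers": -1},
  {"wx": 0, "wy": 0, "wz": 0, "dx": 1.0, "dy": 0.01, "dz": 0, "fingers": -1},
  {"wx": 0, "wy": 0, "wz": 0, "dx": 1.0, "dy": 0.01, "dz": 0, "fingers": -1},
  {"wx": 0, "wy": 0, "wz": 0, "dx": 1.0, "dy": 0.01, "dz": 0, "fingers": -0.5},
])

```text
clock: 4.4
eef_pos: [517.8, -330.5, 204.9]
eef_rot: [-3.141, 0.001, -0.001]
wrist_force: [-0.5, -0.8, 0.6]
finger_gap: 89.0
finger_force: 0.0
```

Request:
servo_tool([
  {"wx": 0, "wy": 0, "wz": 0, "dx": 0.02, "dy": 0, "dz": 0.2, "fingers": -0.5},
  {"wx": 0, "wy": 0, "wz": 0, "dx": 0.02, "dy": 0, "dz": 0.4, "fingers": -0.5},
  {"wx": 0, "wy": 0, "wz": 0, "dx": 0.02, "dy": 0, "dz": 0.55, "fingers": -0.5},
  {"wx": 0, "wy": 0, "wz": 0, "dx": 0.02, "dy": 0, "dz": 0.625, "fingers": -0.4},
  {"wx": 0, "wy": 0, "wz": 0, "dx": 0.02, "dy": 0, "dz": 0.625, "fingers": -0.4},
])

```text
clock: 4.9
eef_pos: [519.9, -329.8, 142.4]
eef_rot: [-3.141, 0.001, -0.001]
wrist_force: [-0.4, -0.6, -0.0]
finger_gap: 65.9
finger_force: 0.0
```

Run:
```python
from h import *
st()
p=camera('wrist');save(p,'w3.png')
```

```text
4.9 [ 519.9 -329.8  142.4] [-3.141e+00  1.000e-03 -1.000e-03] gap 65.9 F [-0.4 -0.6 -0. ] ff 0.0
```

View pics/w3.png

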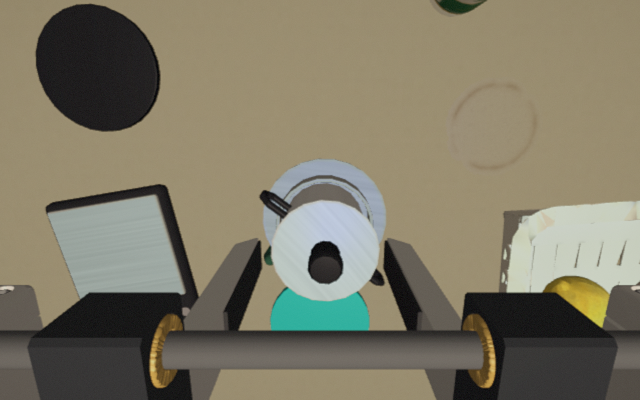

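The knob is at (325,262), between the fingers, whose tips are at columns 262 and 385. I'll close and lift a little.

Request:
servo_tool([
  {"wx": 0, "wy": 0, "wz": 0, "dx": 0, "dy": 0.01, "dz": 0, "fingers": 0.4},
  {"wx": 0, "wy": 0, "wz": 0, "dx": 0, "dy": 0.01, "dz": 0, "fingers": 1},
  {"wx": 0, "wy": 0, "wz": 0, "dx": 0, "dy": 0.01, "dz": 0, "fingers": 1},
  {"wx": 0, "wy": 0, "wz": 0, "dx": 0, "dy": 0.01, "dz": 0, "fingers": 1},
  {"wx": 0, "wy": 0, "wz": 0, "dx": 0, "dy": 0.01, "dz": 0, "fingers": 1},
  {"wx": 0, "wy": 0, "wz": 0, "dx": 0, "dy": 0.01, "dz": 0, "fingers": 1},
  {"wx": 0, "wy": 0, "wz": 0, "dx": 0, "dy": 0.01, "dz": 0, "fingers": 1},
  {"wx": 0, "wy": 0, "wz": 0, "dx": 0, "dy": 0.01, "dz": 0, "fingers": 1},
])

```text
clock: 5.75
eef_pos: [520.6, -330.6, 143.0]
eef_rot: [3.142, -0.0, -0.0]
wrist_force: [-0.1, -0.2, -0.5]
finger_gap: 17.4
finger_force: 20.0
```

Request:
servo_tool([
  {"wx": 0, "wy": 0, "wz": 0, "dx": 0, "dy": 0, "dz": -0.05, "fingers": 1},
  {"wx": 0, "wy": 0, "wz": 0, "dx": 0, "dy": 0, "dz": -0.15, "fingers": 1},
  {"wx": 0, "wy": 0, "wz": 0, "dx": 0, "dy": 0, "dz": -0.3, "fingers": 1},
  {"wx": 0, "wy": 0, "wz": 0, "dx": 0, "dy": 0, "dz": -0.4, "fingers": 1},
  {"wx": 0, "wy": 0, "wz": 0, "dx": 0, "dy": 0, "dz": -0.4, "fingers": 1},
])

```text
clock: 6.25
eef_pos: [521.2, -331.0, 185.4]
eef_rot: [3.14, -0.003, -0.0]
wrist_force: [0.6, 0.2, -0.4]
finger_gap: 17.2
finger_force: 20.0
```

Request:
servo_tool([
  {"wx": 0, "wy": 0, "wz": 0, "dx": 0.05, "dy": -0.25, "dz": 0, "fingers": 1},
  {"wx": 0, "wy": 0, "wz": 0, "dx": 0.14, "dy": -0.6, "dz": 0, "fingers": 1},
  {"wx": 0, "wy": 0, "wz": 0, "dx": 0.27, "dy": -1.0, "dz": 0, "fingers": 1},
])

```text
clock: 6.55
eef_pos: [547.3, -230.0, 182.7]
eef_rot: [-3.142, 0.0, -0.002]
wrist_force: [0.4, -0.7, -0.7]
finger_gap: 17.4
finger_force: 20.0
```

Request:
servo_tool([
  {"wx": 0, "wy": 0, "wz": 0, "dx": 0.09, "dy": -0.35, "dz": 0, "fingers": 1},
  {"wx": 0, "wy": 0, "wz": 0, "dx": 0.18, "dy": -0.7, "dz": 0, "fingers": 1},
  {"wx": 0, "wy": 0, "wz": 0, "dx": 0.27, "dy": -1.0, "dz": 0, "fingers": 1},
])

```text
clock: 6.85
eef_pos: [574.7, -128.8, 182.9]
eef_rot: [-3.141, 0.0, 0.0]
wrist_force: [0.1, 0.1, -0.3]
finger_gap: 17.3
finger_force: 20.0
```

Request:
servo_tool([
  {"wx": 0, "wy": 0, "wz": 0, "dx": 0.09, "dy": -0.35, "dz": 0, "fingers": 1},
  {"wx": 0, "wy": 0, "wz": 0, "dx": 0.18, "dy": -0.7, "dz": 0, "fingers": 1},
  {"wx": 0, "wy": 0, "wz": 0, "dx": 0.27, "dy": -1.0, "dz": 0, "fingers": 1},
  {"wx": 0, "wy": 0, "wz": 0, "dx": 0.27, "dy": -1.0, "dz": 0, "fingers": 1},
])

```text
clock: 7.25
eef_pos: [602.1, -27.4, 182.6]
eef_rot: [-3.141, 0.0, 0.003]
wrist_force: [0.8, -0.4, -0.4]
finger_gap: 17.4
finger_force: 20.0
```

Request:
servo_tool([
  {"wx": 0, "wy": 0, "wz": 0, "dx": 0, "dy": -0.2, "dz": 0, "fingers": 1},
  {"wx": 0, "wy": 0, "wz": 0, "dx": 0, "dy": -0.32, "dz": 0, "fingers": 1},
  {"wx": 0, "wy": 0, "wz": 0, "dx": 0, "dy": -0.32, "dz": 0, "fingers": 1},
  {"wx": 0, "wy": 0, "wz": 0, "dx": 0, "dy": -0.32, "dz": 0, "fingers": 1},
])

```text
clock: 7.65
eef_pos: [601.6, 0.9, 183.0]
eef_rot: [3.141, -0.0, -0.0]
wrist_force: [0.4, -0.0, -0.3]
finger_gap: 17.1
finger_force: 20.0
```

Run:
```python
from h import *
st()
p=camera('wrist');save(p,'w4.png')
fit(p,'cork_mat',8,3)
print([np.round(proj(p,[676,2,8]))])
```

```text
7.65 [601.6   0.9 183. ] [ 3.141 -0.    -0.   ] gap 17.1 F [ 0.4 -0.  -0.3] ff 20.0
cork_mat 0.74 [468. 161.] ell [ 626.8 -142.6] [98.6 99.7] enc [ 627.  -142.4] 50.8
cork_mat 0.72 [323. 106.] ell [677.9   0. ] [98.3 98.4] enc [6.779e+02 2.000e-01] 50.0
cork_mat 0.6 [573. 376.] ell [ 366.1 -300.1] [33.7 49.7] enc [ 362.6 -295.7] 27.6
[array([320., 110.])]
```

View pics/w4.png

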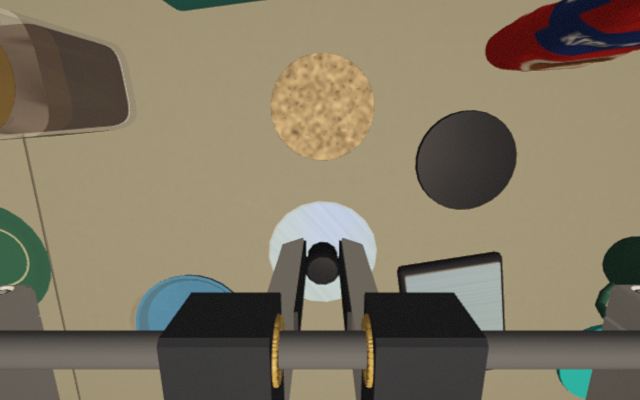

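The cork mat is at (323,106), which works out to (678,0.5); the black look-alike is at (466,160). The lid hangs level in the fingers. I'll place it.

Request:
servo_tool([
  {"wx": 0, "wy": 0, "wz": 0, "dx": 0.3, "dy": 0, "dz": 0.15, "fingers": 1},
  {"wx": 0, "wy": 0, "wz": 0, "dx": 0.6, "dy": 0, "dz": 0.5, "fingers": 1},
  {"wx": 0, "wy": 0, "wz": 0, "dx": 0.77, "dy": 0, "dz": 0.9, "fingers": 1},
  {"wx": 0, "wy": 0, "wz": 0, "dx": 0.77, "dy": 0, "dz": 1.0, "fingers": 1},
  {"wx": 0, "wy": 0, "wz": 0, "dx": 0.77, "dy": 0, "dz": 1.0, "fingers": 1},
])

```text
clock: 8.25
eef_pos: [677.6, 0.9, 81.4]
eef_rot: [-3.141, 0.003, -0.001]
wrist_force: [0.3, -0.5, 0.0]
finger_gap: 17.2
finger_force: 20.0
```

Request:
servo_tool([
  {"wx": 0, "wy": 0, "wz": 0, "dx": 0, "dy": 0, "dz": 0.25, "fingers": 1},
  {"wx": 0, "wy": 0, "wz": 0, "dx": 0, "dy": 0, "dz": 0.45, "fingers": 1},
  {"wx": 0, "wy": 0, "wz": 0, "dx": 0, "dy": 0, "dz": 0.58, "fingers": 1},
  {"wx": 0, "wy": 0, "wz": 0, "dx": 0, "dy": 0, "dz": 0.62, "fingers": 1},
  {"wx": 0, "wy": 0, "wz": 0, "dx": 0, "dy": 0, "dz": 0.62, "fingers": 1},
])

```text
clock: 8.75
eef_pos: [678.9, 1.2, 22.1]
eef_rot: [3.141, -0.001, -0.0]
wrist_force: [0.3, 0.8, -0.3]
finger_gap: 17.4
finger_force: 20.0
```

Request:
servo_tool([
  {"wx": 0, "wy": 0, "wz": 0, "dx": 0, "dy": 0, "dz": 0.01, "fingers": 1},
  {"wx": 0, "wy": 0, "wz": 0, "dx": 0, "dy": 0, "dz": 0.02, "fingers": 1},
  {"wx": 0, "wy": 0, "wz": 0, "dx": 0, "dy": 0, "dz": 0.02, "fingers": 1},
])

```text
clock: 9.05
eef_pos: [678.8, 1.4, 19.5]
eef_rot: [3.142, -0.001, -0.0]
wrist_force: [0.2, 0.9, -1.0]
finger_gap: 17.4
finger_force: 20.0
```

Request:
servo_tool([
  {"wx": 0, "wy": 0, "wz": 0, "dx": 0, "dy": 0, "dz": 0.01, "fingers": 1},
  {"wx": 0, "wy": 0, "wz": 0, "dx": 0, "dy": 0, "dz": 0.01, "fingers": 1},
  {"wx": 0, "wy": 0, "wz": 0, "dx": 0, "dy": 0, "dz": 0.01, "fingers": 1},
])

```text
clock: 9.35
eef_pos: [678.9, 1.4, 18.3]
eef_rot: [3.142, -0.001, -0.0]
wrist_force: [-0.3, 0.5, 3.4]
finger_gap: 16.8
finger_force: 20.0
```

Request:
servo_tool([
  {"wx": 0, "wy": 0, "wz": 0, "dx": 0, "dy": 0, "dz": 0.005, "fingers": 1},
  {"wx": 0, "wy": 0, "wz": 0, "dx": 0, "dy": 0, "dz": 0.005, "fingers": 1},
  {"wx": 0, "wy": 0, "wz": 0, "dx": 0, "dy": 0, "dz": 0.005, "fingers": 1},
])

```text
clock: 9.65
eef_pos: [678.9, 1.4, 18.3]
eef_rot: [3.142, -0.001, -0.0]
wrist_force: [-4.1, 0.1, 7.4]
finger_gap: 16.9
finger_force: 20.0
```

Contact felt. I'll release and rise straight up.

Request:
servo_tool([
  {"wx": 0, "wy": 0, "wz": 0, "dx": 0, "dy": 0, "dz": -0.005, "fingers": 0.55},
  {"wx": 0, "wy": 0, "wz": 0, "dx": 0, "dy": 0, "dz": -0.005, "fingers": 0.3},
  {"wx": 0, "wy": 0, "wz": 0, "dx": 0, "dy": 0, "dz": -0.005, "fingers": 0},
  {"wx": 0, "wy": 0, "wz": 0, "dx": 0, "dy": 0, "dz": -0.01, "fingers": 0},
  {"wx": 0, "wy": 0, "wz": 0, "dx": 0, "dy": 0, "dz": -0.01, "fingers": 0},
  {"wx": 0, "wy": 0, "wz": 0, "dx": 0, "dy": 0, "dz": -0.1, "fingers": 0},
  {"wx": 0, "wy": 0, "wz": 0, "dx": 0, "dy": 0, "dz": -0.4, "fingers": 0},
  {"wx": 0, "wy": 0, "wz": 0, "dx": 0, "dy": 0, "dz": -0.8, "fingers": 0},
  {"wx": 0, "wy": 0, "wz": 0, "dx": 0, "dy": 0, "dz": -1.0, "fingers": 0},
  {"wx": 0, "wy": 0, "wz": 0, "dx": 0, "dy": 0, "dz": -1.0, "fingers": 0},
])

```text
clock: 10.65
eef_pos: [680.1, 1.3, 121.8]
eef_rot: [3.141, -0.006, -0.0]
wrist_force: [-0.7, -0.3, 0.2]
finger_gap: 46.8
finger_force: 0.0
```

Run:
```python
from h import *
st()
p=camera('wrist');save(p,'w5.png')
fit(p,'cork_mat',8,2);fit(p,'pot_lid',17,2)
p=camera('top');fit(p,'pot_lid',17,2)
W=ray(p,(422.2,233.3),40);print('handle',W, np.degrees(np.arctan2(W[1]+330.6,W[0]-520.2)))
```

```text
10.65 [680.1   1.3 121.8] [ 3.141 -0.006 -0.   ] gap 46.8 F [-0.7 -0.3  0.2] ff 0.0
cork_mat 0.86 [484. 253.] ell [ 633.4 -142.4] [ 85.6 104.3] enc [ 627.8 -142.2] 51.3
pot_lid 0.83 [322. 203.] ell [6.779e+02 4.000e-01] [58.4 59.1] enc [ 6.782e+02 -1.000e-01] 30.5
handle [ 476.74860055 -284.8147889    40.        ] 133.50188076069605
```

View pics/w5.png

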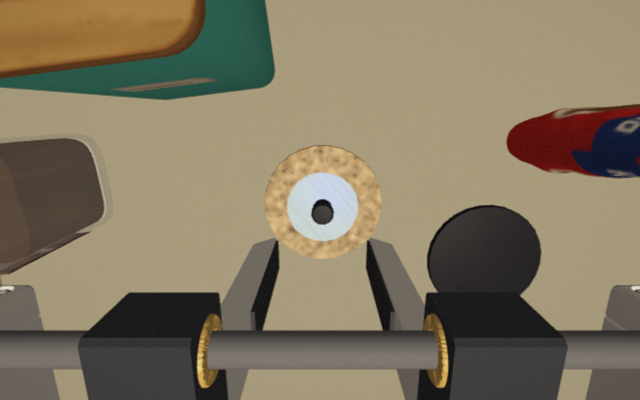

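The lid is centred on the cork mat: lid (322,207), mat (323,203). Next is the pot.

Request:
servo_tool([
  {"wx": 0, "wy": 0, "wz": 0, "dx": -0.05, "dy": 0.1, "dz": -0.35, "fingers": -1},
  {"wx": 0, "wy": 0, "wz": 0, "dx": -0.2, "dy": 0.5, "dz": -0.7, "fingers": -1},
  {"wx": 0, "wy": 0, "wz": 0, "dx": -0.4, "dy": 1.0, "dz": -0.7, "fingers": -1},
])

```text
clock: 11.2
eef_pos: [642.5, -91.0, 190.2]
eef_rot: [3.141, -0.005, 0.003]
wrist_force: [1.3, -0.9, -0.3]
finger_gap: 67.7
finger_force: 0.0
```

Request:
servo_tool([
  {"wx": 0, "wy": 0, "wz": 0, "dx": -0.14, "dy": 0.35, "dz": 0, "fingers": -1},
  {"wx": 0, "wy": 0, "wz": 0, "dx": -0.28, "dy": 0.7, "dz": 0, "fingers": -1},
  {"wx": 0, "wy": 0, "wz": 0, "dx": -0.4, "dy": 1.0, "dz": 0, "fingers": -1},
])

```text
clock: 11.5
eef_pos: [600.4, -192.8, 186.0]
eef_rot: [-3.141, 0.001, -0.001]
wrist_force: [-0.2, -0.1, 1.0]
finger_gap: 91.7
finger_force: 0.0
```

Request:
servo_tool([
  {"wx": 0, "wy": 0, "wz": 0, "dx": -0.14, "dy": 0.35, "dz": 0, "fingers": -1},
  {"wx": 0, "wy": 0, "wz": 0, "dx": -0.28, "dy": 0.7, "dz": 0, "fingers": -1},
  {"wx": 0, "wy": 0, "wz": 0, "dx": -0.4, "dy": 1.0, "dz": 0, "fingers": -1},
])

```text
clock: 11.8
eef_pos: [560.4, -292.7, 185.9]
eef_rot: [-3.141, 0.001, -0.001]
wrist_force: [0.3, -0.4, 0.3]
finger_gap: 94.2
finger_force: 0.0
```

Request:
servo_tool([
  {"wx": 0, "wy": 0, "wz": -0.07, "dx": -0.14, "dy": 0.2, "dz": 0, "fingers": -1},
  {"wx": 0, "wy": 0, "wz": -0.14, "dx": -0.28, "dy": 0.32, "dz": 0, "fingers": -1},
  {"wx": 0, "wy": 0, "wz": -0.21, "dx": -0.38, "dy": 0.32, "dz": 0, "fingers": -1},
  {"wx": 0, "wy": 0, "wz": -0.28, "dx": -0.38, "dy": 0.32, "dz": 0, "fingers": -1},
  {"wx": 0, "wy": 0, "wz": -0.35, "dx": -0.38, "dy": 0.32, "dz": 0, "fingers": -1},
  {"wx": 0, "wy": 0, "wz": -0.42, "dx": -0.38, "dy": 0.32, "dz": 0, "fingers": -1},
  {"wx": 0, "wy": 0, "wz": -0.455, "dx": -0.38, "dy": 0.32, "dz": 0, "fingers": -1},
  {"wx": 0, "wy": 0, "wz": -0.455, "dx": -0.38, "dy": 0.32, "dz": 0, "fingers": -1},
  {"wx": 0, "wy": 0, "wz": -0.455, "dx": -0.38, "dy": 0.32, "dz": 0, "fingers": -1},
])

```text
clock: 12.7
eef_pos: [523.4, -323.1, 186.3]
eef_rot: [-3.14, 0.0, 0.907]
wrist_force: [0.5, -0.3, 0.3]
finger_gap: 93.7
finger_force: 0.0
```

Run:
```python
from h import *
st()
p=camera('wrist');save(p,'w6.png')
print([np.round(proj(p,[520.2,-330.6,z])) for z in (136,82)])
fit(p,'filter_pot',136,1);fit(p,'drip_plate',77,1)
p=camera('top');fit(p,'filter_pot',136,2);fit(p,'drip_plate',77,1);fit(p,'pot_lid',17,1)
```

```text
12.7 [ 523.4 -323.1  186.3] [-3.14   0.     0.907] gap 93.7 F [ 0.5 -0.3  0.3] ff 0.0
[array([325., 235.]), array([324., 213.])]
filter_pot 0.78 [319. 231.] ell [ 521.7 -328. ] [54.  74.9] enc [ 522.7 -327.1] 44.3
drip_plate 0.84 [332. 182.] ell [ 548.5 -335.3] [26.5 70.3] enc [ 541.1 -335.9] 37.6
drip_plate 0.67 [430. 213.] ell [ 528.2 -296.1] [16.7 42.3] enc [ 526.4 -295.2] 20.5
pot_lid 0.52 [322. 168.] ell [679.1   2.1] [56.2 58.6] enc [678.4   1.6] 30.5
```

View pics/w6.png

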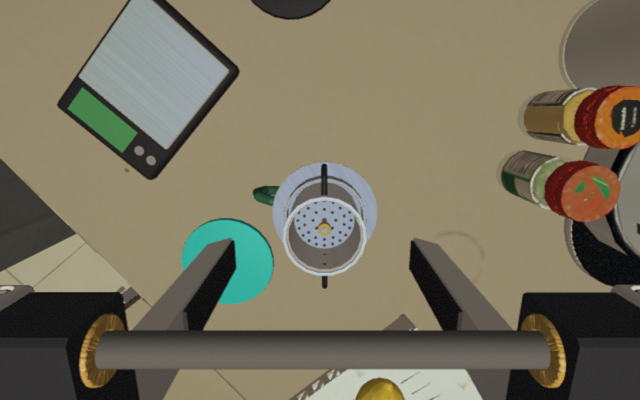

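The pot's rim is at (325,235), with its ears vertical in the picture, so the fingers sit across its y axis. I'll lower and grip.

Request:
servo_tool([
  {"wx": 0, "wy": 0, "wz": 0, "dx": -0.08, "dy": 0.025, "dz": 0, "fingers": -1},
  {"wx": 0, "wy": 0, "wz": 0, "dx": -0.08, "dy": 0.025, "dz": 0.2, "fingers": -1},
  {"wx": 0, "wy": 0, "wz": 0, "dx": -0.08, "dy": 0.025, "dz": 0.5, "fingers": -1},
  {"wx": 0, "wy": 0, "wz": 0, "dx": -0.08, "dy": 0.025, "dz": 0.8, "fingers": -1},
  {"wx": 0, "wy": 0, "wz": 0, "dx": -0.08, "dy": 0.025, "dz": 0.9, "fingers": -1},
  {"wx": 0, "wy": 0, "wz": 0, "dx": -0.08, "dy": 0.025, "dz": 0.9, "fingers": -1},
])

```text
clock: 13.65
eef_pos: [520.1, -331.1, 96.0]
eef_rot: [-3.139, 0.0, 0.909]
wrist_force: [0.8, -0.9, 0.2]
finger_gap: 93.9
finger_force: 0.0
```

Request:
servo_tool([
  {"wx": 0, "wy": 0, "wz": 0, "dx": 0, "dy": 0, "dz": 0, "fingers": -0.4},
  {"wx": 0, "wy": 0, "wz": 0, "dx": 0, "dy": 0, "dz": 0, "fingers": -0.25},
  {"wx": 0, "wy": 0, "wz": 0, "dx": 0, "dy": 0, "dz": 0, "fingers": -0.2},
  {"wx": 0, "wy": 0, "wz": 0, "dx": 0, "dy": 0, "dz": 0, "fingers": 0},
  {"wx": 0, "wy": 0, "wz": 0, "dx": 0, "dy": 0, "dz": 0, "fingers": 0.3},
  {"wx": 0, "wy": 0, "wz": 0, "dx": 0, "dy": 0, "dz": 0, "fingers": 0.3},
  {"wx": 0, "wy": 0, "wz": 0, "dx": 0, "dy": 0, "dz": 0, "fingers": 0.3},
])

```text
clock: 14.35
eef_pos: [520.6, -331.0, 97.4]
eef_rot: [3.141, -0.0, 0.91]
wrist_force: [-2.1, 1.3, 4.7]
finger_gap: 57.5
finger_force: 20.0
```

Request:
servo_tool([
  {"wx": 0, "wy": 0, "wz": 0, "dx": 0, "dy": 0, "dz": -0.03, "fingers": 0.3},
  {"wx": 0, "wy": 0, "wz": 0, "dx": 0, "dy": 0, "dz": -0.06, "fingers": 0.3},
  {"wx": 0, "wy": 0, "wz": 0, "dx": 0, "dy": 0, "dz": -0.12, "fingers": 0.3},
  {"wx": 0, "wy": 0, "wz": 0, "dx": 0, "dy": 0, "dz": -0.2, "fingers": 0.3},
  {"wx": 0, "wy": 0, "wz": 0, "dx": 0, "dy": 0, "dz": -0.3, "fingers": 0.3},
  {"wx": 0, "wy": 0, "wz": 0, "dx": 0, "dy": 0, "dz": -0.4, "fingers": 0.3},
  {"wx": 0, "wy": 0, "wz": 0, "dx": 0, "dy": 0, "dz": -0.4, "fingers": 0.3},
])

```text
clock: 15.05
eef_pos: [521.2, -331.4, 139.1]
eef_rot: [3.139, -0.0, 0.91]
wrist_force: [-0.0, 0.3, -1.6]
finger_gap: 57.4
finger_force: 20.0
```

Run:
```python
from h import *
st()
p=camera('wrist');q=camera('side');save(q,'s1.png')
a=cv2.cvtColor(p['image'],cv2.COLOR_RGB2BGR)[100:400,160:480]
b=cv2.resize(cv2.cvtColor(q['image'],cv2.COLOR_RGB2BGR)[110:230,320:448],(320,300),interpolation=cv2.INTER_CUBIC)
cv2.imwrite('pics/w7.png',np.hstack([a,b]))
```

```text
15.05 [ 521.2 -331.4  139.1] [ 3.139 -0.     0.91 ] gap 57.4 F [-0.   0.3 -1.6] ff 20.0
```

View pics/w7.png

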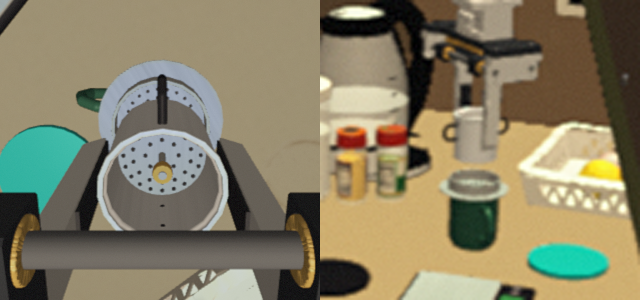

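The pot is off the plate and hangs level; the plate and cup still stand. I'll carry it towards the scale and look at the platform.

Request:
servo_tool([
  {"wx": 0, "wy": 0, "wz": 0.05, "dx": 0.05, "dy": -0.16, "dz": 0, "fingers": 0.3},
  {"wx": 0, "wy": 0, "wz": 0.12, "dx": 0.12, "dy": -0.4, "dz": 0, "fingers": 0.3},
  {"wx": 0, "wy": 0, "wz": 0.19, "dx": 0.2, "dy": -0.66, "dz": 0, "fingers": 0.3},
  {"wx": 0, "wy": 0, "wz": 0.26, "dx": 0.27, "dy": -0.9, "dz": 0, "fingers": 0.3},
  {"wx": 0, "wy": 0, "wz": 0.33, "dx": 0.3, "dy": -0.99, "dz": 0, "fingers": 0.3},
  {"wx": 0, "wy": 0, "wz": 0.4, "dx": 0.3, "dy": -0.99, "dz": 0, "fingers": 0.3},
  {"wx": 0, "wy": 0, "wz": 0.455, "dx": 0.3, "dy": -0.99, "dz": 0, "fingers": 0.3},
  {"wx": 0, "wy": 0, "wz": 0.455, "dx": 0.3, "dy": -0.99, "dz": 0, "fingers": 0.3},
])

```text
clock: 15.95
eef_pos: [460.7, -246.4, 136.7]
eef_rot: [-3.141, 0.0, -0.002]
wrist_force: [-0.2, -0.1, -1.5]
finger_gap: 57.8
finger_force: 20.0
```

Request:
servo_tool([
  {"wx": 0, "wy": 0, "wz": 0, "dx": -0.15, "dy": -0.2, "dz": 0, "fingers": 0.3},
  {"wx": 0, "wy": 0, "wz": 0, "dx": -0.35, "dy": -0.5, "dz": 0, "fingers": 0.3},
  {"wx": 0, "wy": 0, "wz": 0, "dx": -0.5, "dy": -0.75, "dz": 0, "fingers": 0.3},
  {"wx": 0, "wy": 0, "wz": 0, "dx": -0.6, "dy": -0.86, "dz": 0, "fingers": 0.3},
  {"wx": 0, "wy": 0, "wz": 0, "dx": -0.6, "dy": -0.86, "dz": 0, "fingers": 0.3},
  {"wx": 0, "wy": 0, "wz": 0, "dx": -0.6, "dy": -0.86, "dz": 0, "fingers": 0.3},
])

```text
clock: 16.55
eef_pos: [401.3, -160.9, 137.2]
eef_rot: [3.141, -0.001, 0.002]
wrist_force: [-0.3, -0.1, -1.4]
finger_gap: 57.4
finger_force: 20.0
```

Run:
```python
from h import *
st()
p=camera('wrist')
d=trace('scale',p)[0];c=cont(d['pixels'])
W=np.array([ray(p,q[0],20)[:2] for q in c],np.float32);print('body',cv2.minAreaRect(W))
im=p['image'].astype(int);m=d['pixels']&(im.min(2)>95);c=cont(cv2.morphologyEx(m.astype(np.uint8),cv2.MORPH_CLOSE,np.ones((5,5))))
W=np.array([ray(p,q[0],20)[:2] for q in c],np.float32);print('plat',cv2.minAreaRect(W))
a=cv2.cvtColor(p['image'],cv2.COLOR_RGB2BGR);cv2.drawContours(a,[c],-1,(0,0,255),1)
u=proj(p,[468.8,-141.5,20]);cv2.circle(a,(int(u[0]),int(u[1])),3,(0,255,0),-1);cv2.imwrite('pics/w8.png',a)
```

```text
16.55 [ 401.3 -160.9  137.2] [ 3.141e+00 -1.000e-03  2.000e-03] gap 57.4 F [-0.3 -0.1 -1.4] ff 20.0
body ((451.59014892578125, -147.3040771484375), (141.35635375976562, 109.80158996582031), 9.426064491271973)
plat ((467.0185241699219, -141.63221740722656), (97.42686462402344, 103.9596939086914), 9.622763633728027)
```

View pics/w8.png

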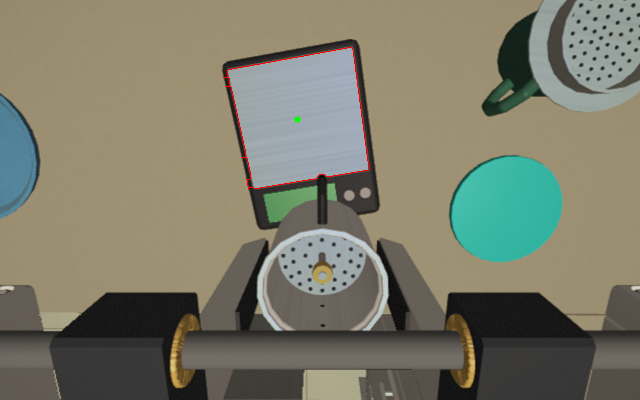

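The platform's outline is good, with its centre at (297,119), which works out to (468,-142). I'll place the pot.

Request:
servo_tool([
  {"wx": 0, "wy": 0, "wz": 0, "dx": 0.15, "dy": -0.05, "dz": 0, "fingers": 0.3},
  {"wx": 0, "wy": 0, "wz": 0, "dx": 0.4, "dy": -0.12, "dz": 0, "fingers": 0.3},
  {"wx": 0, "wy": 0, "wz": 0, "dx": 0.6, "dy": -0.19, "dz": 0.1, "fingers": 0.3},
  {"wx": 0, "wy": 0, "wz": 0, "dx": 0.67, "dy": -0.19, "dz": 0.35, "fingers": 0.3},
  {"wx": 0, "wy": 0, "wz": 0, "dx": 0.67, "dy": -0.19, "dz": 0.6, "fingers": 0.3},
  {"wx": 0, "wy": 0, "wz": 0, "dx": 0.67, "dy": -0.19, "dz": 0.8, "fingers": 0.3},
  {"wx": 0, "wy": 0, "wz": 0, "dx": 0.67, "dy": -0.19, "dz": 0.92, "fingers": 0.3},
  {"wx": 0, "wy": 0, "wz": 0, "dx": 0.67, "dy": -0.19, "dz": 0.92, "fingers": 0.3},
])

```text
clock: 17.45
eef_pos: [467.4, -141.7, 43.6]
eef_rot: [-3.141, 0.002, -0.0]
wrist_force: [-0.0, -0.3, -1.1]
finger_gap: 58.0
finger_force: 20.0
```

Request:
servo_tool([
  {"wx": 0, "wy": 0, "wz": 0, "dx": 0, "dy": 0, "dz": 0.015, "fingers": 0.3},
  {"wx": 0, "wy": 0, "wz": 0, "dx": 0, "dy": 0, "dz": 0.025, "fingers": 0.3},
  {"wx": 0, "wy": 0, "wz": 0, "dx": 0, "dy": 0, "dz": 0.03, "fingers": 0.3},
  {"wx": 0, "wy": 0, "wz": 0, "dx": 0, "dy": 0, "dz": 0.03, "fingers": 0.3},
])

```text
clock: 17.85
eef_pos: [468.1, -141.7, 42.4]
eef_rot: [3.141, -0.001, -0.0]
wrist_force: [-0.1, 0.3, -0.8]
finger_gap: 58.0
finger_force: 20.0
```

Request:
servo_tool([
  {"wx": 0, "wy": 0, "wz": 0, "dx": 0, "dy": 0, "dz": 0.01, "fingers": 0.3},
  {"wx": 0, "wy": 0, "wz": 0, "dx": 0, "dy": 0, "dz": 0.02, "fingers": 0.3},
  {"wx": 0, "wy": 0, "wz": 0, "dx": 0, "dy": 0, "dz": 0.02, "fingers": 0.3},
])

```text
clock: 18.15
eef_pos: [467.8, -141.5, 39.9]
eef_rot: [-3.142, 0.0, -0.0]
wrist_force: [-0.8, -0.4, -0.9]
finger_gap: 57.5
finger_force: 20.0
```

Request:
servo_tool([
  {"wx": 0, "wy": 0, "wz": 0, "dx": 0, "dy": 0, "dz": 0.01, "fingers": 0.3},
  {"wx": 0, "wy": 0, "wz": 0, "dx": 0, "dy": 0, "dz": 0.01, "fingers": 0.3},
])

```text
clock: 18.35
eef_pos: [467.9, -141.5, 38.9]
eef_rot: [-3.142, 0.0, -0.0]
wrist_force: [0.3, -0.7, -1.2]
finger_gap: 57.5
finger_force: 20.0
```

Request:
servo_tool([
  {"wx": 0, "wy": 0, "wz": 0, "dx": 0, "dy": 0, "dz": 0.008, "fingers": 0.3},
  {"wx": 0, "wy": 0, "wz": 0, "dx": 0, "dy": 0, "dz": 0.008, "fingers": 0.3},
])

```text
clock: 18.55
eef_pos: [468.1, -141.5, 38.8]
eef_rot: [3.141, -0.001, -0.0]
wrist_force: [-2.3, 2.3, 7.1]
finger_gap: 57.9
finger_force: 20.0
```

Request:
servo_tool([
  {"wx": 0, "wy": 0, "wz": 0, "dx": 0, "dy": 0, "dz": 0.006, "fingers": 0.3},
  {"wx": 0, "wy": 0, "wz": 0, "dx": 0, "dy": 0, "dz": 0.006, "fingers": 0.3},
])

```text
clock: 18.75
eef_pos: [468.2, -141.5, 38.6]
eef_rot: [3.142, -0.001, -0.0]
wrist_force: [-5.0, 3.7, 13.7]
finger_gap: 57.4
finger_force: 20.0
```

Contact felt. I'll release.

Request:
servo_tool([
  {"wx": 0, "wy": 0, "wz": 0, "dx": 0, "dy": 0, "dz": -0.006, "fingers": 0.3},
  {"wx": 0, "wy": 0, "wz": 0, "dx": 0, "dy": 0, "dz": -0.008, "fingers": -0.3},
  {"wx": 0, "wy": 0, "wz": 0, "dx": 0, "dy": 0, "dz": -0.008, "fingers": -0.5},
  {"wx": 0, "wy": 0, "wz": 0, "dx": 0, "dy": 0, "dz": -0.008, "fingers": -1},
  {"wx": 0, "wy": 0, "wz": 0, "dx": 0, "dy": 0, "dz": -0.008, "fingers": -1},
  {"wx": 0, "wy": 0, "wz": 0, "dx": 0, "dy": 0, "dz": -0.008, "fingers": -1},
  {"wx": 0, "wy": 0, "wz": 0, "dx": 0, "dy": 0, "dz": -0.15, "fingers": -1},
  {"wx": 0, "wy": 0, "wz": 0, "dx": 0, "dy": 0, "dz": -0.5, "fingers": -1},
  {"wx": 0, "wy": 0, "wz": 0, "dx": 0, "dy": 0, "dz": -0.9, "fingers": -1},
  {"wx": 0, "wy": 0, "wz": 0, "dx": 0, "dy": 0, "dz": -1.0, "fingers": -1},
])

```text
clock: 19.75
eef_pos: [469.3, -142.1, 141.4]
eef_rot: [3.14, -0.005, -0.0]
wrist_force: [0.0, -0.7, 0.4]
finger_gap: 93.9
finger_force: 0.0
```

Request:
servo_tool([
  {"wx": 0, "wy": 0, "wz": 0, "dx": -0.2, "dy": 0.3, "dz": -0.1, "fingers": -1},
  {"wx": 0, "wy": 0, "wz": 0, "dx": -0.2, "dy": 0.65, "dz": -0.1, "fingers": -1},
  {"wx": 0, "wy": 0, "wz": 0, "dx": -0.2, "dy": 0.94, "dz": -0.1, "fingers": -1},
  {"wx": 0, "wy": 0, "wz": 0, "dx": -0.2, "dy": 0.94, "dz": -0.1, "fingers": -1},
])

```text
clock: 20.15
eef_pos: [447.4, -238.0, 147.0]
eef_rot: [3.141, 0.0, -0.003]
wrist_force: [0.4, -0.9, -0.1]
finger_gap: 93.9
finger_force: 0.0
```

Request:
servo_tool([
  {"wx": 0, "wy": 0, "wz": 0, "dx": 0, "dy": 0.3, "dz": 0, "fingers": -1},
  {"wx": 0, "wy": 0, "wz": 0, "dx": 0, "dy": 0.65, "dz": 0, "fingers": -1},
  {"wx": 0, "wy": 0, "wz": 0, "dx": 0, "dy": 0.95, "dz": 0, "fingers": -1},
  {"wx": 0, "wy": 0, "wz": 0, "dx": 0, "dy": 0.95, "dz": 0, "fingers": -1},
  {"wx": 0, "wy": 0, "wz": 0, "dx": 0, "dy": 0.95, "dz": 0, "fingers": -1},
])

```text
clock: 20.65
eef_pos: [447.6, -330.0, 146.8]
eef_rot: [-3.141, 0.001, -0.001]
wrist_force: [0.6, 1.3, -0.0]
finger_gap: 93.9
finger_force: 0.0
```

Run:
```python
from h import *
st()
p=camera('wrist');q=camera('top');
fit(p,'drip_plate',77);fit(q,'drip_plate',77);fit(q,'filter_pot',78)
a=cv2.cvtColor(p['image'],cv2.COLOR_RGB2BGR)
for z in (77,93):
  u=proj(p,[520.4,-330.6,z]);cv2.circle(a,(int(u[0]),int(u[1])),3,(0,255,0),-1)
b=cv2.resize(cv2.cvtColor(q['image'],cv2.COLOR_RGB2BGR)[200:280,340:404],(320,400),interpolation=cv2.INTER_CUBIC)
u=proj(q,[468.2,-141.6,78]);cv2.circle(b,(int((u[0]-340)*5),int((u[1]-200)*5)),3,(0,255,0),-1)
cv2.imwrite('pics/w9.png',np.hstack([a[:,:460],b]))
```

```text
20.65 [ 447.6 -330.   146.8] [-3.141e+00  1.000e-03 -1.000e-03] gap 93.9 F [ 0.6  1.3 -0. ] ff 0.0
drip_plate 0.7 [326. 112.] ell [ 519.3 -332.4] [87.5 87.6] enc [ 519.4 -332.5] 44.4
drip_plate 0.81 [440. 215.] ell [ 528.2 -328.9] [70.2 81.3] enc [ 523.4 -331. ] 42.5
filter_pot 0.61 [372. 236.] ell [ 469.8 -139.4] [55.3 55.5] enc [ 470.8 -139.1] 29.7
```

View pics/w9.png

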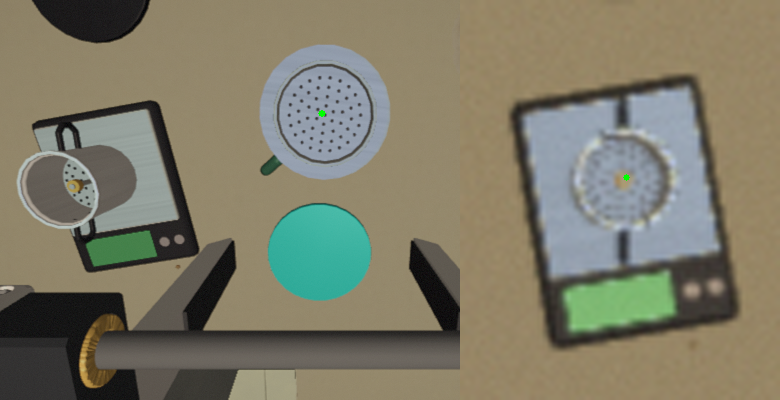

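The pot stands centred on the platform (right panel, the dot is the platform's middle). The drip plate is at (325,112) with its collar exposed. I'll grip the collar.

Request:
servo_tool([
  {"wx": 0, "wy": 0, "wz": 0, "dx": 0.3, "dy": 0.01, "dz": 0, "fingers": -1},
  {"wx": 0, "wy": 0, "wz": 0, "dx": 0.6, "dy": 0.01, "dz": 0.1, "fingers": -1},
  {"wx": 0, "wy": 0, "wz": 0, "dx": 0.725, "dy": 0.01, "dz": 0.3, "fingers": -1},
  {"wx": 0, "wy": 0, "wz": 0, "dx": 0.725, "dy": 0.01, "dz": 0.5, "fingers": -1},
  {"wx": 0, "wy": 0, "wz": 0, "dx": 0.725, "dy": 0.01, "dz": 0.62, "fingers": -1},
  {"wx": 0, "wy": 0, "wz": 0, "dx": 0.725, "dy": 0.01, "dz": 0.65, "fingers": -0.6},
  {"wx": 0, "wy": 0, "wz": 0, "dx": 0.725, "dy": 0.01, "dz": 0.65, "fingers": -0.6},
  {"wx": 0, "wy": 0, "wz": 0, "dx": 0.725, "dy": 0.01, "dz": 0.65, "fingers": -0.6},
])

```text
clock: 21.7
eef_pos: [520.6, -331.9, 83.8]
eef_rot: [3.141, -0.001, -0.0]
wrist_force: [-0.7, 0.4, -0.8]
finger_gap: 76.0
finger_force: 0.0
```

Request:
servo_tool([
  {"wx": 0, "wy": 0, "wz": 0, "dx": 0, "dy": 0, "dz": 0.01, "fingers": -0.5},
  {"wx": 0, "wy": 0, "wz": 0, "dx": 0, "dy": 0, "dz": 0.01, "fingers": -0.42},
  {"wx": 0, "wy": 0, "wz": 0, "dx": 0, "dy": 0, "dz": 0.01, "fingers": -0.4},
  {"wx": 0, "wy": 0, "wz": 0, "dx": 0, "dy": 0, "dz": 0.01, "fingers": 0},
  {"wx": 0, "wy": 0, "wz": 0, "dx": 0, "dy": 0, "dz": 0.01, "fingers": 0.2},
  {"wx": 0, "wy": 0, "wz": 0, "dx": 0, "dy": 0, "dz": 0.01, "fingers": 0.2},
  {"wx": 0, "wy": 0, "wz": 0, "dx": 0, "dy": 0, "dz": 0.01, "fingers": 0.2},
])

```text
clock: 22.4
eef_pos: [520.5, -331.7, 82.0]
eef_rot: [3.141, -0.001, -0.0]
wrist_force: [-0.7, 0.7, 5.7]
finger_gap: 65.7
finger_force: 20.0
```

Request:
servo_tool([
  {"wx": 0, "wy": 0, "wz": 0, "dx": 0, "dy": 0, "dz": -0.02, "fingers": 0.2},
  {"wx": 0, "wy": 0, "wz": 0, "dx": 0, "dy": 0, "dz": -0.06, "fingers": 0.2},
  {"wx": 0, "wy": 0, "wz": 0, "dx": 0, "dy": 0, "dz": -0.15, "fingers": 0.2},
  {"wx": 0, "wy": 0, "wz": 0, "dx": 0, "dy": 0, "dz": -0.3, "fingers": 0.2},
  {"wx": 0, "wy": 0, "wz": 0, "dx": 0, "dy": 0, "dz": -0.45, "fingers": 0.2},
  {"wx": 0, "wy": 0, "wz": 0, "dx": 0, "dy": 0, "dz": -0.6, "fingers": 0.2},
  {"wx": 0, "wy": 0, "wz": 0, "dx": 0, "dy": 0, "dz": -0.65, "fingers": 0.2},
  {"wx": 0, "wy": 0, "wz": 0, "dx": 0, "dy": 0, "dz": -0.65, "fingers": 0.2},
])

```text
clock: 23.2
eef_pos: [520.6, -331.8, 147.8]
eef_rot: [3.141, -0.001, -0.0]
wrist_force: [-0.1, 0.1, -1.3]
finger_gap: 66.0
finger_force: 20.0
```

Run:
```python
from h import *
st()
p=camera('wrist');q=camera('side')
a=cv2.cvtColor(p['image'],cv2.COLOR_RGB2BGR)[100:400,160:480]
b=cv2.resize(cv2.cvtColor(q['image'],cv2.COLOR_RGB2BGR)[110:230,320:448],(320,300),interpolation=cv2.INTER_CUBIC)
cv2.imwrite('pics/w10.png',np.hstack([a,b]))
```

```text
23.2 [ 520.6 -331.8  147.8] [ 3.141e+00 -1.000e-03 -0.000e+00] gap 66.0 F [-0.1  0.1 -1.3] ff 20.0
```

View pics/w10.png

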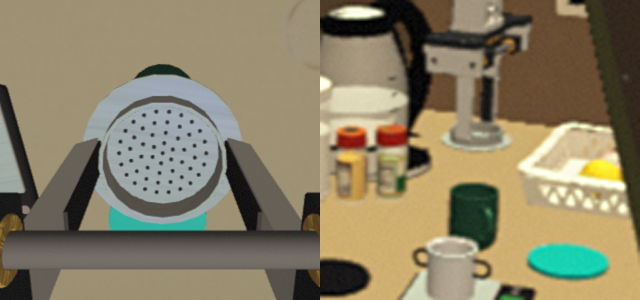

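The plate is off the cup and level in the fingers; the cup stands upright with its handle visible. I'll carry it to the blue dish.

Request:
servo_tool([
  {"wx": 0, "wy": 0, "wz": 0, "dx": -0.08, "dy": -0.25, "dz": 0, "fingers": 0.2},
  {"wx": 0, "wy": 0, "wz": 0, "dx": -0.18, "dy": -0.6, "dz": 0, "fingers": 0.2},
  {"wx": 0, "wy": 0, "wz": 0, "dx": -0.3, "dy": -0.96, "dz": 0, "fingers": 0.2},
])

```text
clock: 23.6
eef_pos: [489.5, -234.5, 145.5]
eef_rot: [-3.141, 0.001, -0.001]
wrist_force: [0.5, -0.0, -0.7]
finger_gap: 65.5
finger_force: 20.0
```

Request:
servo_tool([
  {"wx": 0, "wy": 0, "wz": 0, "dx": -0.1, "dy": -0.32, "dz": 0, "fingers": 0.2},
  {"wx": 0, "wy": 0, "wz": 0, "dx": -0.2, "dy": -0.64, "dz": 0, "fingers": 0.2},
  {"wx": 0, "wy": 0, "wz": 0, "dx": -0.3, "dy": -0.96, "dz": 0, "fingers": 0.2},
])

```text
clock: 23.9
eef_pos: [459.5, -138.2, 145.9]
eef_rot: [-3.141, 0.001, -0.0]
wrist_force: [1.3, 0.8, 0.6]
finger_gap: 66.1
finger_force: 20.0
```

Request:
servo_tool([
  {"wx": 0, "wy": 0, "wz": 0, "dx": -0.1, "dy": -0.32, "dz": 0, "fingers": 0.2},
  {"wx": 0, "wy": 0, "wz": 0, "dx": -0.2, "dy": -0.64, "dz": 0, "fingers": 0.2},
  {"wx": 0, "wy": 0, "wz": 0, "dx": -0.3, "dy": -0.96, "dz": 0, "fingers": 0.2},
])

```text
clock: 24.2
eef_pos: [429.5, -42.3, 146.0]
eef_rot: [-3.141, 0.001, -0.0]
wrist_force: [1.2, -0.2, -0.6]
finger_gap: 66.1
finger_force: 20.0
```

Request:
servo_tool([
  {"wx": 0, "wy": 0, "wz": 0, "dx": -0.1, "dy": -0.32, "dz": 0, "fingers": 0.2},
  {"wx": 0, "wy": 0, "wz": 0, "dx": -0.2, "dy": -0.64, "dz": 0, "fingers": 0.2},
  {"wx": 0, "wy": 0, "wz": 0, "dx": -0.3, "dy": -0.96, "dz": 0, "fingers": 0.2},
])

```text
clock: 24.5
eef_pos: [399.5, 53.6, 146.1]
eef_rot: [3.142, 0.001, -0.0]
wrist_force: [0.7, -0.3, -1.1]
finger_gap: 66.2
finger_force: 20.0
```

Request:
servo_tool([
  {"wx": 0, "wy": 0, "wz": 0, "dx": -0.1, "dy": -0.32, "dz": 0, "fingers": 0.2},
  {"wx": 0, "wy": 0, "wz": 0, "dx": -0.2, "dy": -0.6, "dz": 0, "fingers": 0.2},
  {"wx": 0, "wy": 0, "wz": 0, "dx": -0.27, "dy": -0.85, "dz": 0, "fingers": 0.2},
  {"wx": 0, "wy": 0, "wz": 0, "dx": -0.3, "dy": -0.95, "dz": 0, "fingers": 0.2},
  {"wx": 0, "wy": 0, "wz": 0, "dx": -0.3, "dy": -0.95, "dz": 0, "fingers": 0.2},
  {"wx": 0, "wy": 0, "wz": 0, "dx": -0.3, "dy": -0.95, "dz": 0, "fingers": 0.2},
])

```text
clock: 25.1
eef_pos: [370.6, 146.9, 146.4]
eef_rot: [3.141, 0.0, -0.0]
wrist_force: [-1.3, -1.0, -0.5]
finger_gap: 65.9
finger_force: 20.0
```

```bash
cat >> h.py <<'E'
def hue(p,lo,hi,z,roi=None,smin=60,vmin=20):
    h=cv2.cvtColor(p['image'],cv2.COLOR_RGB2HSV)
    m=((h[...,0]>=lo)&(h[...,0]<=hi)&(h[...,1]>smin)&(h[...,2]>vmin)).astype(np.uint8)
    c=cont(m);W=np.array([ray(p,q[0],z)[:2] for q in cv2.convexHull(c)],np.float32)
    e=cv2.fitEllipse(W);k=cv2.minEnclosingCircle(W);print('hue',np.round(e[0],1),np.round(e[1],1),np.round(k[0],1),round(k[1],1),'bbox',cv2.boundingRect(c))
E
python3 - <<'E'
from h import *
st()
p=camera('wrist');save(p,'w11.png');fit(p,'blue_dish',14);hue(p,98,118,14)
p=camera('top');fit(p,'blue_dish',14);
E
```

```text
25.1 [370.6 146.9 146.4] [ 3.141  0.    -0.   ] gap 65.9 F [-1.3 -1.  -0.5] ff 20.0
blue_dish 0.93 [322. 106.] ell [444.7 144.4] [120.5 126.8] enc [442.7 144.4] 63.6
hue [442.9 144.6] [125.7 125.9] [442.8 144.6] 63.1 bbox (250, 32, 149, 148)
blue_dish 0.97 [275. 243.] ell [455.1 143.6] [102.6 131.5] enc [445.8 145.4] 64.2
```

The dish is at (443,145), with a fitted diameter of 126 that matches its 128 mm rim. I'll lower the plate into it.

Request:
servo_tool([
  {"wx": 0, "wy": 0, "wz": 0, "dx": 0.2, "dy": 0.015, "dz": 0, "fingers": 0.2},
  {"wx": 0, "wy": 0, "wz": 0, "dx": 0.5, "dy": 0.015, "dz": 0.1, "fingers": 0.2},
  {"wx": 0, "wy": 0, "wz": 0, "dx": 0.725, "dy": 0.015, "dz": 0.4, "fingers": 0.2},
  {"wx": 0, "wy": 0, "wz": 0, "dx": 0.725, "dy": 0.015, "dz": 0.7, "fingers": 0.2},
  {"wx": 0, "wy": 0, "wz": 0, "dx": 0.725, "dy": 0.015, "dz": 0.8, "fingers": 0.2},
  {"wx": 0, "wy": 0, "wz": 0, "dx": 0.725, "dy": 0.015, "dz": 0.8, "fingers": 0.2},
])

```text
clock: 25.9
eef_pos: [442.2, 145.4, 65.8]
eef_rot: [3.141, 0.003, -0.001]
wrist_force: [0.3, 0.1, -0.2]
finger_gap: 66.2
finger_force: 20.0
```

Request:
servo_tool([
  {"wx": 0, "wy": 0, "wz": 0, "dx": 0, "dy": 0, "dz": 0.15, "fingers": 0.2},
  {"wx": 0, "wy": 0, "wz": 0, "dx": 0, "dy": 0, "dz": 0.3, "fingers": 0.2},
  {"wx": 0, "wy": 0, "wz": 0, "dx": 0, "dy": 0, "dz": 0.4, "fingers": 0.2},
  {"wx": 0, "wy": 0, "wz": 0, "dx": 0, "dy": 0, "dz": 0.45, "fingers": 0.2},
  {"wx": 0, "wy": 0, "wz": 0, "dx": 0, "dy": 0, "dz": 0.46, "fingers": 0.2},
  {"wx": 0, "wy": 0, "wz": 0, "dx": 0, "dy": 0, "dz": 0.46, "fingers": 0.2},
])

```text
clock: 26.5
eef_pos: [443.2, 146.0, 21.2]
eef_rot: [-3.141, -0.001, -0.0]
wrist_force: [-0.2, -0.1, -0.7]
finger_gap: 65.9
finger_force: 20.0
```

Request:
servo_tool([
  {"wx": 0, "wy": 0, "wz": 0, "dx": 0, "dy": 0, "dz": 0.01, "fingers": 0.2},
  {"wx": 0, "wy": 0, "wz": 0, "dx": 0, "dy": 0, "dz": 0.015, "fingers": 0.2},
  {"wx": 0, "wy": 0, "wz": 0, "dx": 0, "dy": 0, "dz": 0.015, "fingers": 0.2},
])

```text
clock: 26.8
eef_pos: [443.0, 146.0, 19.2]
eef_rot: [-3.142, -0.0, -0.0]
wrist_force: [-0.2, 0.9, -1.2]
finger_gap: 65.8
finger_force: 20.0
```

Request:
servo_tool([
  {"wx": 0, "wy": 0, "wz": 0, "dx": 0, "dy": 0, "dz": 0.01, "fingers": 0.2},
  {"wx": 0, "wy": 0, "wz": 0, "dx": 0, "dy": 0, "dz": 0.02, "fingers": 0.2},
  {"wx": 0, "wy": 0, "wz": 0, "dx": 0, "dy": 0, "dz": 0.02, "fingers": 0.2},
])

```text
clock: 27.1
eef_pos: [442.9, 145.9, 17.0]
eef_rot: [3.142, 0.0, -0.0]
wrist_force: [-1.2, 0.2, -1.2]
finger_gap: 65.8
finger_force: 20.0
```

Request:
servo_tool([
  {"wx": 0, "wy": 0, "wz": 0, "dx": 0, "dy": 0, "dz": 0.008, "fingers": 0.2},
  {"wx": 0, "wy": 0, "wz": 0, "dx": 0, "dy": 0, "dz": 0.008, "fingers": 0.2},
  {"wx": 0, "wy": 0, "wz": 0, "dx": 0, "dy": 0, "dz": 0.008, "fingers": 0.2},
])

```text
clock: 27.4
eef_pos: [442.9, 146.0, 16.3]
eef_rot: [-3.142, 0.0, -0.0]
wrist_force: [0.4, 0.6, -1.0]
finger_gap: 65.9
finger_force: 20.0
```

Request:
servo_tool([
  {"wx": 0, "wy": 0, "wz": 0, "dx": 0, "dy": 0, "dz": 0.006, "fingers": 0.2},
  {"wx": 0, "wy": 0, "wz": 0, "dx": 0, "dy": 0, "dz": 0.006, "fingers": 0.2},
  {"wx": 0, "wy": 0, "wz": 0, "dx": 0, "dy": 0, "dz": 0.006, "fingers": 0.2},
])

```text
clock: 27.7
eef_pos: [443.0, 146.0, 15.9]
eef_rot: [-3.142, -0.0, -0.0]
wrist_force: [-1.8, -0.9, 5.6]
finger_gap: 66.0
finger_force: 20.0
```

Request:
servo_tool([
  {"wx": 0, "wy": 0, "wz": 0, "dx": 0, "dy": 0, "dz": 0.004, "fingers": 0.2},
  {"wx": 0, "wy": 0, "wz": 0, "dx": 0, "dy": 0, "dz": 0.004, "fingers": 0.2},
  {"wx": 0, "wy": 0, "wz": 0, "dx": 0, "dy": 0, "dz": 0.004, "fingers": 0.2},
])

```text
clock: 28.0
eef_pos: [443.0, 146.0, 15.8]
eef_rot: [-3.142, -0.0, -0.0]
wrist_force: [-4.6, -1.5, 12.0]
finger_gap: 65.6
finger_force: 20.0
```

Contact felt. I'll release and rise.

Request:
servo_tool([
  {"wx": 0, "wy": 0, "wz": 0, "dx": 0, "dy": 0, "dz": -0.006, "fingers": 0.2},
  {"wx": 0, "wy": 0, "wz": 0, "dx": 0, "dy": 0, "dz": -0.008, "fingers": -0.5},
  {"wx": 0, "wy": 0, "wz": 0, "dx": 0, "dy": 0, "dz": -0.008, "fingers": -0.62},
  {"wx": 0, "wy": 0, "wz": 0, "dx": 0, "dy": 0, "dz": -0.008, "fingers": -0.62},
  {"wx": 0, "wy": 0, "wz": 0, "dx": 0, "dy": 0, "dz": -0.008, "fingers": -0.62},
  {"wx": 0, "wy": 0, "wz": 0, "dx": 0, "dy": 0, "dz": -0.008, "fingers": -0.62},
  {"wx": 0, "wy": 0, "wz": 0, "dx": 0, "dy": 0, "dz": -0.1, "fingers": -0.62},
  {"wx": 0, "wy": 0, "wz": 0, "dx": 0, "dy": 0, "dz": -0.4, "fingers": -0.62},
  {"wx": 0, "wy": 0, "wz": 0, "dx": 0, "dy": 0, "dz": -0.8, "fingers": -1},
  {"wx": 0, "wy": 0, "wz": 0, "dx": 0, "dy": 0, "dz": -1.0, "fingers": -1},
])

```text
clock: 29.0
eef_pos: [443.8, 146.1, 118.8]
eef_rot: [-3.141, -0.003, -0.0]
wrist_force: [0.5, 0.5, -0.9]
finger_gap: 88.7
finger_force: 0.0
```

Run:
```python
from h import *
st()
p=camera('wrist');fit(p,'drip_plate',12);hue(p,98,118,14)
p=camera('top');fit(p,'drip_plate',12);fit(p,'cup',75);fit(p,'saucer',16)
p=camera('side');fit(p,'cup',40);
```

```text
29.0 [443.8 146.1 118.8] [-3.141e+00 -3.000e-03 -0.000e+00] gap 88.7 F [ 0.5  0.5 -0.9] ff 0.0
drip_plate 0.76 [326. 202.] ell [441.7 145. ] [86.6 86.9] enc [441.8 145. ] 44.1
hue [442.6 144.6] [126.1 126.3] [442.6 144.6] 63.2 bbox (247, 128, 154, 148)
saucer 0.57 [202. 215.] ell [525.2 351.4] [125.6 130.5] enc [526.9 352. ] 66.9
cup 0.79 [381. 196.] ell [ 525.2 -352.8] [ 69.1 238.7] enc [ 514.  -345.8] 113.7
```

The plate lies within 1 mm of the dish's middle. I'll go back for the cup, stopping short to look.

Request:
servo_tool([
  {"wx": 0, "wy": 0, "wz": 0, "dx": 0, "dy": 0.3, "dz": -0.3, "fingers": -1},
  {"wx": 0, "wy": 0, "wz": 0, "dx": 0, "dy": 0.65, "dz": -0.3, "fingers": -1},
  {"wx": 0, "wy": 0, "wz": 0, "dx": 0, "dy": 0.95, "dz": -0.3, "fingers": -1},
])

```text
clock: 29.7
eef_pos: [442.8, 49.8, 145.2]
eef_rot: [3.142, 0.0, 0.0]
wrist_force: [0.6, -0.1, -0.4]
finger_gap: 94.1
finger_force: 0.0
```

Request:
servo_tool([
  {"wx": 0, "wy": 0, "wz": 0, "dx": 0, "dy": 0.35, "dz": 0, "fingers": -1},
  {"wx": 0, "wy": 0, "wz": 0, "dx": 0, "dy": 0.7, "dz": 0, "fingers": -1},
  {"wx": 0, "wy": 0, "wz": 0, "dx": 0, "dy": 0.95, "dz": 0, "fingers": -1},
])

```text
clock: 30.0
eef_pos: [442.4, -45.8, 144.6]
eef_rot: [-3.141, 0.001, -0.001]
wrist_force: [1.0, -0.6, 0.8]
finger_gap: 93.7
finger_force: 0.0
```

Request:
servo_tool([
  {"wx": 0, "wy": 0, "wz": 0, "dx": 0, "dy": 0.35, "dz": 0, "fingers": -1},
  {"wx": 0, "wy": 0, "wz": 0, "dx": 0, "dy": 0.7, "dz": 0, "fingers": -1},
  {"wx": 0, "wy": 0, "wz": 0, "dx": 0, "dy": 0.95, "dz": 0, "fingers": -1},
])

```text
clock: 30.3
eef_pos: [442.4, -140.8, 144.6]
eef_rot: [-3.141, 0.001, -0.001]
wrist_force: [0.2, -0.1, -0.6]
finger_gap: 93.5
finger_force: 0.0
```

Request:
servo_tool([
  {"wx": 0, "wy": 0, "wz": 0, "dx": 0, "dy": 0.35, "dz": 0, "fingers": -1},
  {"wx": 0, "wy": 0, "wz": 0, "dx": 0, "dy": 0.7, "dz": 0, "fingers": -1},
  {"wx": 0, "wy": 0, "wz": 0, "dx": 0, "dy": 0.95, "dz": 0, "fingers": -1},
])

```text
clock: 30.6
eef_pos: [442.4, -235.8, 144.4]
eef_rot: [-3.141, 0.001, -0.001]
wrist_force: [0.9, 0.2, -0.7]
finger_gap: 94.1
finger_force: 0.0
```

Request:
servo_tool([
  {"wx": 0, "wy": 0, "wz": 0, "dx": 0, "dy": 0.35, "dz": 0, "fingers": -1},
  {"wx": 0, "wy": 0, "wz": 0, "dx": 0, "dy": 0.7, "dz": 0, "fingers": -1},
  {"wx": 0, "wy": 0, "wz": 0, "dx": 0, "dy": 0.95, "dz": 0, "fingers": -1},
  {"wx": 0, "wy": 0, "wz": 0, "dx": 0, "dy": 0.95, "dz": 0, "fingers": -1},
  {"wx": 0, "wy": 0, "wz": 0, "dx": 0, "dy": 0.95, "dz": 0, "fingers": -1},
])

```text
clock: 31.1
eef_pos: [442.5, -328.8, 144.3]
eef_rot: [-3.14, 0.001, -0.001]
wrist_force: [0.8, 0.7, 0.9]
finger_gap: 94.0
finger_force: 0.0
```

Run:
```python
from h import *
st()
p=camera('wrist');save(p,'w12.png')
d=trace('cup',p)[0];m=d['pixels'].astype(np.uint8)
c=cont(m)
# split body / handle by opening
body=cv2.morphologyEx(m,cv2.MORPH_OPEN,cv2.getStructuringElement(2,(31,31)))
han=cv2.morphologyEx(m&~cv2.dilate(body,np.ones((3,3))),cv2.MORPH_OPEN,np.ones((3,3)))
print('cup',d['conf'],d['location'],cv2.boundingRect(c),'body',cv2.boundingRect(body),'handle px',han.sum())
W=np.array([ray(p,q[0],75)[:2] for q in cont(body)],np.float32);print('rim?',cv2.fitEllipse(W),cv2.minEnclosingCircle(W))
ys,xs=np.nonzero(han)
if len(xs):
    W=np.array([ray(p,(x,y),40)[:2] for x,y in zip(xs,ys)]);r=W-[520.3,-331.3];i=np.argmax((r**2).sum(1));print('tip',W[i],np.hypot(*r[i]),'ang tip',np.degrees(np.arctan2(r[i,1],r[i,0])),'ang mean',np.degrees(np.arctan2(*r.mean(0)[::-1])))
u=[proj(p,[520.3,-331.3,z]) for z in (0,75)]
h=cv2.cvtColor(p['image'],cv2.COLOR_RGB2BGR)
for x in u: cv2.circle(h,(int(x[0]),int(x[1])),2,(0,0,255),-1)
cv2.drawContours(h,[cont(han)],-1,(0,255,255),1)
x,y=map(int,u[1]);cv2.imwrite('pics/w12c.png',cv2.resize(h[max(0,y-110):y+130,x-140:x+140],None,fx=2,fy=2))
```

```text
31.1 [ 442.5 -328.8  144.3] [-3.14e+00  1.00e-03 -1.00e-03] gap 94.0 F [0.8 0.7 0.9] ff 0.0
cup 0.62 [326.2, 105.5] (261, 57, 114, 113) body (279, 57, 96, 100) handle px 496
rim? ((518.4431762695312, -332.3593444824219), (63.01539993286133, 63.463287353515625), 40.6793098449707) ((518.2696533203125, -332.3796691894531), 32.35676574707031)
tip [ 473.91566391 -280.36858184] 68.88770565627858 ang tip 132.32479839427532 ang mean 134.01296591775977
```

View pics/w12c.png

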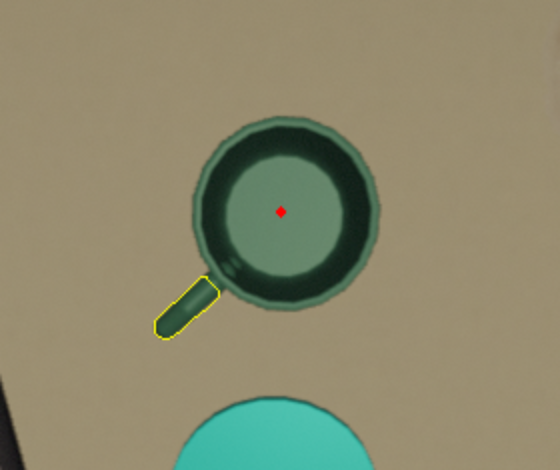

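The cup stands upright, with its rim centre at crop (286,213) and its handle at (187,307), pointing to 133.5°. I'll turn across the handle and descend.

Request:
servo_tool([
  {"wx": 0, "wy": 0, "wz": 0.07, "dx": 0.3, "dy": 0.03, "dz": 0, "fingers": -1},
  {"wx": 0, "wy": 0, "wz": 0.14, "dx": 0.6, "dy": 0.03, "dz": 0, "fingers": -1},
  {"wx": 0, "wy": 0, "wz": 0.21, "dx": 0.768, "dy": 0.03, "dz": 0, "fingers": -1},
  {"wx": 0, "wy": 0, "wz": 0.28, "dx": 0.768, "dy": 0.03, "dz": 0, "fingers": -1},
  {"wx": 0, "wy": 0, "wz": 0.35, "dx": 0.768, "dy": 0.03, "dz": 0, "fingers": -1},
  {"wx": 0, "wy": 0, "wz": 0.405, "dx": 0.768, "dy": 0.03, "dz": 0, "fingers": -1},
  {"wx": 0, "wy": 0, "wz": 0.405, "dx": 0.768, "dy": 0.03, "dz": 0, "fingers": -1},
  {"wx": 0, "wy": 0, "wz": 0.405, "dx": 0.768, "dy": 0.03, "dz": 0, "fingers": -1},
  {"wx": 0, "wy": 0, "wz": 0.405, "dx": 0.768, "dy": 0.03, "dz": 0, "fingers": -1},
])

```text
clock: 32.1
eef_pos: [519.7, -331.7, 145.3]
eef_rot: [-3.142, 0.0, -0.807]
wrist_force: [0.1, 1.2, 0.3]
finger_gap: 94.1
finger_force: 0.0
```

Run:
```python
from h import *
st()
p=camera('wrist')
d=trace('cup',p)[0];m=d['pixels'].astype(np.uint8)
body=cv2.morphologyEx(m,cv2.MORPH_OPEN,cv2.getStructuringElement(2,(31,31)))
han=cv2.morphologyEx(m&~cv2.dilate(body,np.ones((3,3))),cv2.MORPH_OPEN,np.ones((3,3)))
W=np.array([ray(p,q[0],75)[:2] for q in cont(body)],np.float32);print('rim',cv2.fitEllipse(W)[:2],'px',cv2.boundingRect(body),'han',cv2.boundingRect(han),han.sum())
```

```text
32.1 [ 519.7 -331.7  145.3] [-3.142  0.    -0.807] gap 94.1 F [0.1 1.2 0.3] ff 0.0
rim ((520.6544189453125, -334.8380126953125), (61.57585525512695, 72.20198822021484)) px (281, 162, 86, 98) han (316, 260, 12, 25) 265
```

The handle (column 322) lies straight on the tool's x axis and the cup is centred at column 324. I'll descend and grip.

Request:
servo_tool([
  {"wx": 0, "wy": 0, "wz": 0, "dx": 0, "dy": 0.005, "dz": 0.25, "fingers": -1},
  {"wx": 0, "wy": 0, "wz": 0, "dx": 0, "dy": 0.005, "dz": 0.5, "fingers": -1},
  {"wx": 0, "wy": 0, "wz": 0, "dx": 0, "dy": 0.005, "dz": 0.75, "fingers": -1},
  {"wx": 0, "wy": 0, "wz": 0, "dx": 0, "dy": 0.005, "dz": 0.95, "fingers": -1},
  {"wx": 0, "wy": 0, "wz": 0, "dx": 0, "dy": 0.005, "dz": 1.0, "fingers": -1},
  {"wx": 0, "wy": 0, "wz": 0, "dx": 0, "dy": 0.005, "dz": 1.0, "fingers": -1},
])

```text
clock: 32.8
eef_pos: [519.1, -332.3, 45.1]
eef_rot: [3.141, 0.001, -0.81]
wrist_force: [-0.1, -0.9, 0.2]
finger_gap: 94.0
finger_force: 0.0
```

Request:
servo_tool([
  {"wx": 0, "wy": 0, "wz": 0, "dx": 0, "dy": 0, "dz": 0.1, "fingers": -0.6},
  {"wx": 0, "wy": 0, "wz": 0, "dx": 0, "dy": 0, "dz": 0.15, "fingers": -0.45},
  {"wx": 0, "wy": 0, "wz": 0, "dx": 0, "dy": 0, "dz": 0.15, "fingers": -0.4},
  {"wx": 0, "wy": 0, "wz": 0, "dx": 0, "dy": 0, "dz": 0.15, "fingers": -0.36},
  {"wx": 0, "wy": 0, "wz": 0, "dx": 0, "dy": 0, "dz": 0.15, "fingers": -0.2},
  {"wx": 0, "wy": 0, "wz": 0, "dx": 0, "dy": 0, "dz": 0.15, "fingers": 0},
  {"wx": 0, "wy": 0, "wz": 0, "dx": 0, "dy": 0, "dz": 0.15, "fingers": 0.2},
  {"wx": 0, "wy": 0, "wz": 0, "dx": 0, "dy": 0, "dz": 0.15, "fingers": 0.2},
  {"wx": 0, "wy": 0, "wz": 0, "dx": 0, "dy": 0, "dz": 0.15, "fingers": 0.2},
], newtons=22)

```text
clock: 33.7
eef_pos: [519.5, -332.5, 30.6]
eef_rot: [-3.141, -0.001, -0.81]
wrist_force: [-0.6, -0.8, 1.3]
finger_gap: 63.9
finger_force: 22.0
```

The cup is gripped at its 64 mm width. I'll lift it straight up, turn back and carry it.

Request:
servo_tool([
  {"wx": 0, "wy": 0, "wz": 0, "dx": 0, "dy": 0, "dz": -0.03, "fingers": 0.2},
  {"wx": 0, "wy": 0, "wz": 0, "dx": 0, "dy": 0, "dz": -0.1, "fingers": 0.2},
  {"wx": 0, "wy": 0, "wz": 0, "dx": 0, "dy": 0, "dz": -0.25, "fingers": 0.2},
  {"wx": 0, "wy": 0, "wz": 0, "dx": 0, "dy": 0, "dz": -0.45, "fingers": 0.2},
  {"wx": 0, "wy": 0, "wz": 0, "dx": 0, "dy": 0, "dz": -0.7, "fingers": 0.2},
  {"wx": 0, "wy": 0, "wz": 0, "dx": 0, "dy": 0, "dz": -0.9, "fingers": 0.2},
  {"wx": 0, "wy": 0, "wz": 0, "dx": 0, "dy": 0, "dz": -1.0, "fingers": 0.2},
  {"wx": 0, "wy": 0, "wz": 0, "dx": 0, "dy": 0, "dz": -1.0, "fingers": 0.2},
])

```text
clock: 34.5
eef_pos: [519.7, -332.8, 132.2]
eef_rot: [-3.141, -0.003, -0.81]
wrist_force: [-0.5, 0.4, -2.2]
finger_gap: 63.7
finger_force: 22.0
```

Request:
servo_tool([
  {"wx": 0, "wy": 0, "wz": -0.04, "dx": -0.1, "dy": -0.1, "dz": 0, "fingers": 0.2},
  {"wx": 0, "wy": 0, "wz": -0.1, "dx": -0.25, "dy": -0.24, "dz": 0, "fingers": 0.2},
  {"wx": 0, "wy": 0, "wz": -0.17, "dx": -0.4, "dy": -0.38, "dz": 0, "fingers": 0.2},
  {"wx": 0, "wy": 0, "wz": -0.24, "dx": -0.55, "dy": -0.53, "dz": 0, "fingers": 0.2},
  {"wx": 0, "wy": 0, "wz": -0.31, "dx": -0.65, "dy": -0.62, "dz": 0, "fingers": 0.2},
  {"wx": 0, "wy": 0, "wz": -0.37, "dx": -0.71, "dy": -0.68, "dz": 0, "fingers": 0.2},
  {"wx": 0, "wy": 0, "wz": -0.405, "dx": -0.71, "dy": -0.68, "dz": 0, "fingers": 0.2},
  {"wx": 0, "wy": 0, "wz": -0.405, "dx": -0.71, "dy": -0.68, "dz": 0, "fingers": 0.2},
  {"wx": 0, "wy": 0, "wz": -0.405, "dx": -0.71, "dy": -0.68, "dz": 0, "fingers": 0.2},
])

```text
clock: 35.4
eef_pos: [519.3, -234.1, 129.6]
eef_rot: [-3.141, 0.001, -0.003]
wrist_force: [0.4, -0.2, -2.2]
finger_gap: 64.0
finger_force: 22.0
```

Request:
servo_tool([
  {"wx": 0, "wy": 0, "wz": 0, "dx": -0.02, "dy": -0.2, "dz": 0, "fingers": 0.2},
  {"wx": 0, "wy": 0, "wz": 0, "dx": -0.05, "dy": -0.45, "dz": 0, "fingers": 0.2},
  {"wx": 0, "wy": 0, "wz": 0, "dx": -0.08, "dy": -0.72, "dz": 0, "fingers": 0.2},
  {"wx": 0, "wy": 0, "wz": 0, "dx": -0.11, "dy": -0.97, "dz": 0, "fingers": 0.2},
])

```text
clock: 35.8
eef_pos: [508.0, -135.4, 130.0]
eef_rot: [-3.141, 0.0, -0.002]
wrist_force: [-0.2, -0.5, -1.3]
finger_gap: 63.8
finger_force: 22.0
```

Request:
servo_tool([
  {"wx": 0, "wy": 0, "wz": 0, "dx": -0.03, "dy": -0.27, "dz": 0, "fingers": 0.2},
  {"wx": 0, "wy": 0, "wz": 0, "dx": -0.06, "dy": -0.54, "dz": 0, "fingers": 0.2},
  {"wx": 0, "wy": 0, "wz": 0, "dx": -0.09, "dy": -0.8, "dz": 0, "fingers": 0.2},
  {"wx": 0, "wy": 0, "wz": 0, "dx": -0.11, "dy": -0.97, "dz": 0, "fingers": 0.2},
])

```text
clock: 36.2
eef_pos: [496.9, -38.0, 130.2]
eef_rot: [-3.141, 0.0, -0.001]
wrist_force: [-0.8, -0.3, -2.6]
finger_gap: 63.7
finger_force: 22.0
```

Request:
servo_tool([
  {"wx": 0, "wy": 0, "wz": 0, "dx": -0.03, "dy": -0.27, "dz": 0, "fingers": 0.2},
  {"wx": 0, "wy": 0, "wz": 0, "dx": -0.06, "dy": -0.54, "dz": 0, "fingers": 0.2},
  {"wx": 0, "wy": 0, "wz": 0, "dx": -0.09, "dy": -0.8, "dz": 0, "fingers": 0.2},
  {"wx": 0, "wy": 0, "wz": 0, "dx": -0.11, "dy": -0.97, "dz": 0, "fingers": 0.2},
])

```text
clock: 36.6
eef_pos: [485.8, 58.9, 130.2]
eef_rot: [-3.141, 0.0, -0.001]
wrist_force: [0.3, -0.1, -1.6]
finger_gap: 63.7
finger_force: 22.0
```

Request:
servo_tool([
  {"wx": 0, "wy": 0, "wz": 0, "dx": -0.03, "dy": -0.27, "dz": 0, "fingers": 0.2},
  {"wx": 0, "wy": 0, "wz": 0, "dx": -0.06, "dy": -0.54, "dz": 0, "fingers": 0.2},
  {"wx": 0, "wy": 0, "wz": 0, "dx": -0.09, "dy": -0.8, "dz": 0, "fingers": 0.2},
  {"wx": 0, "wy": 0, "wz": 0, "dx": -0.11, "dy": -0.97, "dz": 0, "fingers": 0.2},
])

```text
clock: 37.0
eef_pos: [474.7, 155.8, 130.1]
eef_rot: [-3.141, 0.0, -0.001]
wrist_force: [-0.3, 0.7, -2.3]
finger_gap: 64.2
finger_force: 22.0
```

Request:
servo_tool([
  {"wx": 0, "wy": 0, "wz": 0, "dx": -0.03, "dy": -0.27, "dz": 0, "fingers": 0.2},
  {"wx": 0, "wy": 0, "wz": 0, "dx": -0.06, "dy": -0.54, "dz": 0, "fingers": 0.2},
  {"wx": 0, "wy": 0, "wz": 0, "dx": -0.09, "dy": -0.8, "dz": 0, "fingers": 0.2},
  {"wx": 0, "wy": 0, "wz": 0, "dx": -0.11, "dy": -0.97, "dz": 0, "fingers": 0.2},
])

```text
clock: 37.4
eef_pos: [463.6, 252.8, 130.1]
eef_rot: [-3.142, 0.0, -0.001]
wrist_force: [-0.1, -0.7, -1.7]
finger_gap: 63.6
finger_force: 22.0
```

Request:
servo_tool([
  {"wx": 0, "wy": 0, "wz": 0, "dx": -0.03, "dy": -0.27, "dz": 0, "fingers": 0.2},
  {"wx": 0, "wy": 0, "wz": 0, "dx": -0.06, "dy": -0.54, "dz": 0, "fingers": 0.2},
  {"wx": 0, "wy": 0, "wz": 0, "dx": -0.09, "dy": -0.75, "dz": 0, "fingers": 0.2},
  {"wx": 0, "wy": 0, "wz": 0, "dx": -0.11, "dy": -0.9, "dz": 0, "fingers": 0.2},
  {"wx": 0, "wy": 0, "wz": 0, "dx": -0.11, "dy": -0.97, "dz": 0, "fingers": 0.2},
  {"wx": 0, "wy": 0, "wz": 0, "dx": -0.11, "dy": -0.97, "dz": 0, "fingers": 0.2},
  {"wx": 0, "wy": 0, "wz": 0, "dx": -0.11, "dy": -0.97, "dz": 0, "fingers": 0.2},
])

```text
clock: 38.1
eef_pos: [453.8, 347.3, 130.2]
eef_rot: [3.141, 0.0, -0.001]
wrist_force: [0.6, -0.7, -1.8]
finger_gap: 64.0
finger_force: 22.0
```

Run:
```python
from h import *
st()
p=camera('wrist');save(p,'w13.png');fit(p,'saucer',16);fit(p,'cup',105)
# pale ring inside saucer
u=proj(p,[525,352,5]);print('proj',np.round(u))
d=trace('saucer',p)[0];m=cv2.erode(d['pixels'].astype(np.uint8),np.ones((9,9)))>0
h=cv2.cvtColor(p['image'],cv2.COLOR_RGB2HSV).astype(int)
g=h[...,2]-cv2.medianBlur(p['image'].max(2),21).astype(int)
ring=m&(g>15);ys,xs=np.nonzero(ring)
W=np.array([ray(p,(x,y),5)[:2] for x,y in zip(xs,ys)],np.float32)
from scipy.optimize import least_squares
r=least_squares(lambda a:np.hypot(W[:,0]-a[0],W[:,1]-a[1])-a[2],[525,352,34],loss='soft_l1');print('ring',r.x.round(1),len(xs))
hue(p,50,95,16)
```

```text
38.1 [453.8 347.3 130.2] [ 3.141e+00  0.000e+00 -1.000e-03] gap 64.0 F [ 0.6 -0.7 -1.8] ff 22.0
saucer 0.94 [314. 114.] ell [523.5 351.4] [129.  130.3] enc [523.2 351.3] 65.7
cup 0.89 [323. 272.] ell [428.9 346.4] [96.1 98.8] enc [426.7 346.4] 55.5
proj [316. 114.]
ring [523.2 351.6  33.6] 937
hue [439.4 349. ] [167.3 302.9] [451.8 346.8] 136.5 bbox (235, 28, 164, 303)
```

The saucer's pale ring is fitted at (523,351.6) with radius 33.6 (34 given). I'll lower the cup into the well.

Request:
servo_tool([
  {"wx": 0, "wy": 0, "wz": 0, "dx": 0.12, "dy": -0.01, "dz": 0, "fingers": 0.2},
  {"wx": 0, "wy": 0, "wz": 0, "dx": 0.32, "dy": -0.04, "dz": 0, "fingers": 0.2},
  {"wx": 0, "wy": 0, "wz": 0, "dx": 0.55, "dy": -0.04, "dz": 0.05, "fingers": 0.2},
  {"wx": 0, "wy": 0, "wz": 0, "dx": 0.7, "dy": -0.04, "dz": 0.2, "fingers": 0.2},
  {"wx": 0, "wy": 0, "wz": 0, "dx": 0.7, "dy": -0.04, "dz": 0.4, "fingers": 0.2},
  {"wx": 0, "wy": 0, "wz": 0, "dx": 0.7, "dy": -0.04, "dz": 0.6, "fingers": 0.2},
  {"wx": 0, "wy": 0, "wz": 0, "dx": 0.7, "dy": -0.04, "dz": 0.78, "fingers": 0.2},
  {"wx": 0, "wy": 0, "wz": 0, "dx": 0.7, "dy": -0.04, "dz": 0.88, "fingers": 0.2},
  {"wx": 0, "wy": 0, "wz": 0, "dx": 0.7, "dy": -0.04, "dz": 0.9, "fingers": 0.2},
  {"wx": 0, "wy": 0, "wz": 0, "dx": 0.7, "dy": -0.04, "dz": 0.9, "fingers": 0.2},
])

```text
clock: 39.3
eef_pos: [523.9, 351.9, 40.7]
eef_rot: [-3.141, -0.0, -0.0]
wrist_force: [-0.5, 1.7, -0.8]
finger_gap: 63.9
finger_force: 22.0
```

Request:
servo_tool([
  {"wx": 0, "wy": 0, "wz": 0, "dx": 0, "dy": 0, "dz": 0.01, "fingers": 0.2},
  {"wx": 0, "wy": 0, "wz": 0, "dx": 0, "dy": 0, "dz": 0.02, "fingers": 0.2},
  {"wx": 0, "wy": 0, "wz": 0, "dx": 0, "dy": 0, "dz": 0.02, "fingers": 0.2},
])

```text
clock: 39.6
eef_pos: [523.9, 352.0, 38.7]
eef_rot: [-3.141, -0.001, -0.0]
wrist_force: [0.3, 0.7, -2.5]
finger_gap: 63.7
finger_force: 22.0
```

Request:
servo_tool([
  {"wx": 0, "wy": 0, "wz": 0, "dx": 0, "dy": 0, "dz": 0.01, "fingers": 0.2},
  {"wx": 0, "wy": 0, "wz": 0, "dx": 0, "dy": 0, "dz": 0.01, "fingers": 0.2},
  {"wx": 0, "wy": 0, "wz": 0, "dx": 0, "dy": 0, "dz": 0.01, "fingers": 0.2},
])

```text
clock: 39.9
eef_pos: [523.7, 351.9, 37.3]
eef_rot: [3.142, 0.0, -0.0]
wrist_force: [-0.4, -0.2, -1.8]
finger_gap: 64.1
finger_force: 22.0
```

Request:
servo_tool([
  {"wx": 0, "wy": 0, "wz": 0, "dx": 0, "dy": 0, "dz": 0.008, "fingers": 0.2},
  {"wx": 0, "wy": 0, "wz": 0, "dx": 0, "dy": 0, "dz": 0.01, "fingers": 0.2},
  {"wx": 0, "wy": 0, "wz": 0, "dx": 0, "dy": 0, "dz": 0.01, "fingers": 0.2},
])

```text
clock: 40.2
eef_pos: [523.7, 351.9, 36.2]
eef_rot: [3.142, 0.0, -0.0]
wrist_force: [-0.6, -0.6, -2.7]
finger_gap: 63.9
finger_force: 22.0
```

Request:
servo_tool([
  {"wx": 0, "wy": 0, "wz": 0, "dx": 0, "dy": 0, "dz": 0.006, "fingers": 0.2},
  {"wx": 0, "wy": 0, "wz": 0, "dx": 0, "dy": 0, "dz": 0.006, "fingers": 0.2},
  {"wx": 0, "wy": 0, "wz": 0, "dx": 0, "dy": 0, "dz": 0.006, "fingers": 0.2},
])

```text
clock: 40.5
eef_pos: [523.7, 351.9, 35.7]
eef_rot: [3.142, 0.0, -0.0]
wrist_force: [0.7, 0.0, -1.9]
finger_gap: 63.9
finger_force: 22.0
```

Request:
servo_tool([
  {"wx": 0, "wy": 0, "wz": 0, "dx": 0, "dy": 0, "dz": 0.005, "fingers": 0.2},
  {"wx": 0, "wy": 0, "wz": 0, "dx": 0, "dy": 0, "dz": 0.005, "fingers": 0.2},
])

```text
clock: 40.7
eef_pos: [523.9, 351.9, 35.6]
eef_rot: [-3.141, -0.001, -0.0]
wrist_force: [-0.3, -0.8, 2.9]
finger_gap: 63.9
finger_force: 22.0
```

Request:
servo_tool([
  {"wx": 0, "wy": 0, "wz": 0, "dx": 0, "dy": 0, "dz": 0.005, "fingers": 0.2},
  {"wx": 0, "wy": 0, "wz": 0, "dx": 0, "dy": 0, "dz": 0.005, "fingers": 0.2},
])

```text
clock: 40.9
eef_pos: [524.0, 352.0, 35.5]
eef_rot: [-3.141, -0.001, -0.0]
wrist_force: [-2.3, -2.3, 7.2]
finger_gap: 63.4
finger_force: 22.0
```

Contact at the expected height. I'll release and rise straight up.

Request:
servo_tool([
  {"wx": 0, "wy": 0, "wz": 0, "dx": 0, "dy": 0, "dz": -0.004, "fingers": 0.2},
  {"wx": 0, "wy": 0, "wz": 0, "dx": 0, "dy": 0, "dz": -0.006, "fingers": -0.45},
  {"wx": 0, "wy": 0, "wz": 0, "dx": 0, "dy": 0, "dz": -0.006, "fingers": -0.6},
  {"wx": 0, "wy": 0, "wz": 0, "dx": 0, "dy": 0, "dz": -0.006, "fingers": -0.9},
  {"wx": 0, "wy": 0, "wz": 0, "dx": 0, "dy": 0, "dz": -0.006, "fingers": -0.9},
  {"wx": 0, "wy": 0, "wz": 0, "dx": 0, "dy": 0, "dz": -0.006, "fingers": -0.9},
  {"wx": 0, "wy": 0, "wz": 0, "dx": 0, "dy": 0, "dz": -0.2, "fingers": -0.9},
  {"wx": 0, "wy": 0, "wz": 0, "dx": 0, "dy": 0, "dz": -0.5, "fingers": -0.9},
  {"wx": 0, "wy": 0, "wz": 0, "dx": 0, "dy": 0, "dz": -0.9, "fingers": -0.9},
  {"wx": 0, "wy": 0, "wz": 0, "dx": 0, "dy": 0, "dz": -1.0, "fingers": -0.9},
])

```text
clock: 41.9
eef_pos: [525.0, 352.7, 139.3]
eef_rot: [-3.138, -0.005, -0.0]
wrist_force: [0.2, 0.3, 0.8]
finger_gap: 89.6
finger_force: 0.0
```

Request:
servo_tool([
  {"wx": 0, "wy": 0, "wz": 0, "dx": -0.2, "dy": 0, "dz": -0.3, "fingers": -0.9},
  {"wx": 0, "wy": 0, "wz": 0, "dx": -0.5, "dy": 0, "dz": -0.5, "fingers": -0.9},
  {"wx": 0, "wy": 0, "wz": 0, "dx": -0.8, "dy": 0, "dz": -0.5, "fingers": -0.9},
  {"wx": 0, "wy": 0, "wz": 0, "dx": -0.8, "dy": 0, "dz": -0.5, "fingers": -0.9},
  {"wx": 0, "wy": 0, "wz": 0, "dx": -0.8, "dy": 0, "dz": -0.5, "fingers": -0.9},
])

```text
clock: 42.4
eef_pos: [443.6, 352.0, 184.6]
eef_rot: [3.142, -0.0, 0.0]
wrist_force: [0.7, 0.0, -0.3]
finger_gap: 89.7
finger_force: 0.0
```

Run:
```python
from h import *
st()
p=camera('wrist');fit(p,'saucer',16)
d=trace('cup',p)[0];m=d['pixels'].astype(np.uint8)
body=cv2.morphologyEx(m,cv2.MORPH_OPEN,cv2.getStructuringElement(2,(31,31)))
W=np.array([ray(p,q[0],80)[:2] for q in cont(body)],np.float32);print('cup rim',d['conf'],cv2.fitEllipse(W)[:2])
p=camera('top')
for k,z in dict(pot_lid=17,filter_pot=78,drip_plate=12,cup=80,coffee_jar=90,creamer_pouch=110).items():
    fit(p,k,z); print(k,[np.round(d['location']) for d in spot_in(k,p)[:1]])
```

```text
42.4 [443.6 352.  184.6] [ 3.142 -0.     0.   ] gap 89.7 F [ 0.7  0.  -0.3] ff 0.0
saucer 0.75 [330.  63.] ell [523.6 351.2] [120.4 122.1] enc [523.2 351.1] 66.0
cup rim 0.71 ((522.3477172851562, 351.0375671386719), (62.44740676879883, 62.680564880371094))
pot_lid 0.77 [321. 165.] ell [6.791e+02 4.000e-01] [54.1 54.8] enc [6.793e+02 3.000e-01] 28.7
pot_lid [array([322., 168.])]
filter_pot 0.88 [371. 235.] ell [ 469.5 -138.8] [54.1 64.8] enc [ 471.3 -139.5] 37.6
filter_pot [array([371., 237.])]
drip_plate 0.84 [273. 247.] ell [443.8 146.3] [85.2 86.8] enc [443.4 146.2] 44.9
drip_plate [array([271., 245.])]
cup 0.81 [200. 214.] ell [523.9 346.2] [61.1 77.9] enc [522.2 346. ] 40.0
cup [array([199., 214.])]
coffee_jar 0.7 [198. 215.] ell [522.7 343.1] [60.7 76.8] enc [520.5 342.7] 38.7
coffee_jar [array([242., 154.])]
creamer_pouch 0.8 [396. 141.] ell [ 733.8 -201.5] [ 70.5 128.2] enc [ 736.9 -206.6] 69.8
creamer_pouch [array([392., 141.])]
```

All four parts are centred and at rest, and the jar and pouch have not moved. Handing in.

```bash
python3 -c "
from cell import *
print(sign_off())"
```

```text
the job is handed in; nothing more can be done
None
```

The job is handed in: the lid is on the cork mat, the filter pot on the scale, the drip plate in the blue dish and the cup in its saucer, each measured within about 3 mm of its centre. No verdict came back, but the run took about 42 s and the jar and pouch showed no shift.

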